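Hook the filings cup out of the bench dust trap

TASK

The filings cup of the dust trap is full. With the pull hook from the pick rack, catch the cup's folding wire bail down in the bore, draw the cup up out of the trap without forcing anything, and stand it upright in the tin of silver scrap, off the hook. Touch the cup with nothing but the hook, keep it upright, leave the rest of the bench as it is, and at the end hang the hook back in the rack notch that it came from.

Things in the scene. Friction and masses are not known exactly. Their poses are not given: they have to be found in the camera images.
- dust_trap: Fixed upright grey pot, 80 mm across and 100 mm tall on a 100 mm foot; origin under its centre, on the bench, z up; a hose barb points to +x, low down. Inside, 36 mm above the bench, three spring plungers pinch the cup's side and hold it by friction: drawing it up takes some 8 to 14 N (differs between starts) over the first 20 mm, then only its weight.
- trap_mouth (a point): Centre of the mouth of the trap's vertical bore, 100 mm above the bench; z up. The bore is 45 mm across and blind, its floor 84 mm below this mouth; the cup stands on that floor at the start, 3 mm clear of the wall all round. The fingers are too big for the bore, the hook is not.
- cup_mid (a point): Centre (half-way up) of the loose brass filter cup: closed cylinder 39 mm across, 26 mm tall, 0.14 kg in all; z up, base 13 mm below this point, flat cap 13 mm above. Hook and cup (with head and bail) must never press or pull on each other with more than 18 N, and the cup gives nothing when pressed down: feel for it, draw slowly.
- cup_cap (a point): Centre of the cup's cap; axes as the cup's. Above it on a stiff stem is a round head (33 mm across, 3 mm thick) whose top is 3 to 25 mm above this point: it depends on the filter pad and is not measured. On it the bail: a 3 mm wire arch hinged about the y direction, 4 mm above the head's top, 24 mm clear between the legs, its peak 19 mm from the hinge (wire centre).
- filter_cup: The same cup; origin under its centre, axes as above. Its bail swings loosely and at the start lies 0.9 rad over to +x or to -x of this frame, WHICH side is not measured: its peak is then 15 mm to that side of the cup's axis and the inside of the peak only 15 mm above the head's top, so that a hook passes under it only when kept within about 2 mm of the head.
- hook_handle (a point): Middle of the square handle (15 x 15 mm, 60 mm tall, faces along x and y) of the pull hook, a loose 50 g tool standing upright in the rack; z up along the handle. Ferrule (20 mm across, 4 mm thick) below it, its underside 35 mm below this point; then a 3.5 mm steel shank with a J-shaped hook at its end (see hook_bend). Handle top 29 mm above this point.
- hook_bend (a point): Lowest inside point of the J of the pull hook, under the middle of the handle, 119.5 mm below hook_handle; axes as the handle's. The J opens upward: back leg (the shank) 5.5 mm to -x of this point, tip 6.5 mm to +x, 8 mm clear between them; tip's top 8 mm above this point, outside of the bend 3.5 mm below it. It catches a bail that lies over to the side to which the tip (+x) points.
- rack_notch (a point): The pull hook's place in the fixed wooden pick rack: point on its axis at the top of the notched plate (105 mm above the bench, 6 mm thick, the ferrule rests on it); z up. The notch is 10 mm wide, ends 4 mm to +x of this point and is open to -x, its open end 22.5 mm away. The hook's end hangs 7 mm above the rack's 10 mm base board, which reaches 30 mm to -x of this point.
- pick_rack: The fixed wooden rack, 180 mm long (y), 60 mm deep (x), plate top 105 mm; origin under its centre, on the bench, z up. The pull hook's notch is the one at y = -35 mm; an empty notch is at y = +5 mm; a fixed straight pick with a round wooden handle stands in the notch at y = +45 mm, its top 156 mm above the bench.
- tin_floor (a point): Centre of the inner floor of the loose shallow round tin of silver scrap: 82 mm across, 18 mm tall, 0.3 kg, about 60 mm clear inside, floor 2 mm above the bench; z up. The scrap gives no support: the cup stands on the floor.
- gold_dish: Bystander: white round dish with golden bits, 63 mm across, 22 mm tall; origin under its centre, on the bench.
- clear_box: Bystander: round clear box with beads in it, 60 mm across, 44 mm tall; origin under its centre, on the bench.

How it is judged:
By the outcome, as a careful person would: the job done as asked, in the order asked, and still so for the second after the job is handed in, with the robot touching nothing.
It also fails if it takes over 72 s, if anything falls off the work surface, if the arm or the gripper's body presses on something with over 40 N, if the wrist force passes 120 N, or if a joint passes its speed limit or range.

ROBOT

A 6-joint arm with a two-finger parallel gripper is mounted at the origin on a cart in front of the work surface, level with it; the furniture and walls round the work are solid. World frame = base frame: x ahead of the robot, y to its left, z up, the work surface at z = 0. Lengths are in m, angles in rad, forces in N, time in s.
With the tool pointing down it reaches from about 0.35 to 0.85 m from the base axis. Payload 8.1 kg.
Tool frame: the origin (TCP) lies at the very end of the fingers, on their centre line; the grasp point (between the pads) lies 19 mm behind it; z points along the fingers, y is the direction in which the jaws open and shut (so a half turn about z gives the same grasp; the last joint's range is limited). The gripper opens to 93 mm and grips with 3 to 60 N. Pads are 15 mm wide; open, the fingers measure 128 mm over their backs; the gripper's body (75 mm by 188 mm) begins 65 mm behind the grasp point.
Start: joints at [-1.336, 0.13, 1.488, -0, 1.523, -0.085], TCP at [0.189, -0.57, 0.219] pointing down, gripper open.
Joint ranges: [-2.96, 2.96], [-0.89, 2.26], [0.02, 2.5], [-1.34, 4.48], [0, 2.73], [-2.66, 2.66]. Speed limits (rad/s): [2.39, 2.39, 2.79, 3.14, 3.14, 3.14].

INTERFACE

Orientations are given as a rotation vector (axis times angle).
In Python, from plant import robot gives the robot as it stands.
- The arm moves only by the shell command python3 -m pendant 'ROWS' [OPENING] [FORCE]. ROWS is JSON, a list of rows, each an object with "delta_pos": the shift along the tool's x, y, z in m, a list of three; "spin": the turn about the tool's z in rad. In form: [{"delta_pos": [dx, dy, dz], "spin": spin}, ...]. A call has 1 to 10 rows; each row is the pose to reach, as a shift and turn from the pose measured when the call began, along the tool's axes at that moment; what a row does not reach only later rows make up. A row lasts 1/10 s, in which the tool goes at most 50 mm and 8.59 degrees, less where a joint would pass 70% of its speed; a pose out of reach is approached as far as the arm can. A call with a gripper value outside its range is refused whole. OPENING is the closure, from -1 (fully open) to 1 (shut), set as the call begins (- or left out, the last holds). The fingers move at their own pace and stop on an object; FORCE is the grip in N (left out, the last holds). Time passes only in rows, so rows that repeat a pose let the fingers close. It gives the time, the measured TCP pose, the force and the opening at its end, in the units of the state.
- robot.read_state(): the state, without advancing time (a new reading comes with each control period).
- robot.read_camera(name): name is "scene" or "top" or "wrist"; returns a dict with "color" (400x640x3 uint8, blue, green, red), "camera_matrix" (3x3 intrinsics, pixels), "D" ([k1, k2, p1, p2, k3] as OpenCV has them; the pictures are not rectified), "R" (3x3) and "t" (3): a world point X has camera coordinates R X + t. Camera axes: x right, y down, z forward; pixel columns grow to the right and rows downward; lengths in m; the calibration is good to about 2 mm. A picture is of the moment at which its call begins. There is no depth.
- robot.close_job(): hands the job in, once; it reports no verdict.
Trained networks look in the newest picture that a camera, given by its name, has taken for a name from the list of things; names that differ only in an ending like _2 or _b are one class to them, and where a whole thing is asked for, a point or a joint stands for the part that bears it (a point fixed in the world has none). Each returns a list of dicts, best first, with "score" (0 to 1); they miss things now and then, are a little off and sometimes report something else, mostly with a low value. They report only what shows in the picture. A call takes as long as a camera call.
- robot.outline_of(camera, label): "mask" (400x640 bool, what is visible of it).
- robot.mark_of(camera, label): "location" ([x, y, z] in m, in the coordinates of the camera as it stood for that picture, good to about 4 mm: a listed point, or the origin of a listed thing).
The state is a dict: "t": time; "q": joint angles; "dq": joint speeds; "joint_torque": joint torques, N m; "tool_pos": TCP position; "orientation": TCP orientation; "force": force on the tool from outside, world axes, zero at the start; "wrist_torque": the same for the moment, N m; "opening": finger opening in m.
Only numpy, scipy, OpenCV 4.12 (cv2) and the standard library are available. Lean on these libraries where they do the work, as an engineer would, in place of code of your own. Each camera call takes 0.05 s, during which the arm holds its last target.

## Working session

There is one attempt and no reset: what is moved stays moved. The work goes in short steps, Python scripts to look and compute and a shell command to move; the robot and the scene stay as the last step left them, time stands still between calls to the robot, and variables do not carry over. Pictures are saved under pics/ and viewed, and the job is handed in when it is done.

```bash
ls -la; mkdir -p pics
cat > h.py <<'E'
from plant import robot
import numpy as np, cv2
from scipy.spatial.transform import Rotation as Ro
def snap(cam,fn=None):
    c=robot.read_camera(cam)
    if fn: cv2.imwrite('pics/'+fn,c['color'])
    return c
def w(c,loc): return np.array(c['R']).T@(np.array(loc)-np.array(c['t']))
def px(c,X):
    r,_=cv2.Rodrigues(np.array(c['R'])); p,_=cv2.projectPoints(np.array(X,float).reshape(-1,3),r,np.array(c['t'],float),np.array(c['camera_matrix']),np.array(c['D'],float)); return p.reshape(-1,2)
def ray(c,uv):
    p=cv2.undistortPoints(np.array(uv,float).reshape(-1,1,2),np.array(c['camera_matrix']),np.array(c['D'],float)).reshape(-1,2)
    R=np.array(c['R']); o=-R.T@np.array(c['t']); return o,np.c_[p,np.ones(len(p))]@R
def atz(c,uv,z):
    o,d=ray(c,uv); return o+d*((z-o[2])/d[:,2])[:,None]
def st():
    s=robot.read_state(); print('t',round(s['t'],2),'p',np.round(s['tool_pos'],4),'F',np.round(s['force'],2),'op',s['opening'],'q',np.round(s['q'],3)); print(np.round(Ro.from_rotvec(s['orientation']).as_matrix(),4).tolist()); return s
E
python3 - <<'E'
from h import *
s=st()
for cam in ['scene','top']:
    c=snap(cam,cam+'0.png')
    for n in ['dust_trap','trap_mouth','cup_cap','filter_cup','hook_handle','hook_bend','rack_notch','pick_rack','tin_floor','gold_dish','clear_box']:
        m=robot.mark_of(cam,n)
        print(cam,n,[(round(k['score'],2),np.round(w(c,k['location']),4).tolist()) for k in m[:2]])
c=snap('wrist','wrist0.png')
st()
E
```

```text
total 12
drwxr-xr-x  3 agent agent 4096 Dec  7 06:14 .
drwxr-xr-x 23 root  root  4096 Dec  7 06:14 ..
drwxr-xr-x  2 agent agent 4096 Dec  7 06:14 pics
t 0.0 p [ 0.1885 -0.569   0.2176] F [-0.42 -0.14  0.2 ] op 0.09309703593625998 q [-1.336  0.131  1.489 -0.     1.523 -0.085]
[[0.9493, 0.3144, -0.0004], [0.3144, -0.9493, 0.0018], [0.0002, -0.0019, -1.0]]
scene dust_trap [(0.95, [0.593, -0.0126, 0.0028])]
scene trap_mouth [(0.61, [0.593, -0.0076, 0.1049]), (0.49, [0.5961, 0.2954, 0.0039])]
scene cup_cap []
scene filter_cup []
scene hook_handle [(0.61, [0.5925, -0.0123, -0.0015]), (0.56, [0.6001, 0.2643, 0.1388])]
scene hook_bend [(0.52, [0.597, 0.2664, 0.0211])]
scene rack_notch [(0.69, [0.5979, 0.265, 0.1002])]
scene pick_rack [(0.86, [0.5971, 0.2953, 0.0046])]
scene tin_floor [(0.78, [0.4363, 0.0613, 0.004]), (0.34, [0.4391, 0.2494, 0.0016])]
scene gold_dish [(0.74, [0.4407, 0.2489, -0.0013])]
scene clear_box [(0.69, [0.3911, -0.0309, 0.0003]), (0.64, [0.5977, 0.296, 0.003])]
top dust_trap [(0.63, [0.5948, -0.0116, -0.0029])]
top trap_mouth [(0.62, [0.5913, -0.0108, 0.1033])]
top cup_cap [(0.72, [0.5905, -0.0127, 0.0405])]
top filter_cup [(0.54, [0.5901, -0.0133, 0.0168]), (0.36, [0.5983, 0.2607, 0.1062])]
top hook_handle [(0.58, [0.5989, 0.2618, 0.1361])]
top hook_bend []
top rack_notch [(0.7, [0.5975, 0.2632, 0.1044])]
top pick_rack [(0.58, [0.5977, 0.2977, -0.0004])]
top tin_floor [(0.63, [0.4405, 0.0641, 0.0033])]
top gold_dish [(0.87, [0.4387, 0.2435, 0.0046])]
top clear_box [(0.97, [0.3964, -0.0258, 0.0029]), (0.39, [0.5957, -0.0093, 0.0289])]
t 1.25 p [ 0.1886 -0.5696  0.2187] F [-0.04  0.27 -0.13] op 0.09321400181009269 q [-1.336  0.13   1.488  0.     1.523 -0.085]
[[0.9493, 0.3144, 0.0], [0.3144, -0.9493, -0.0], [0.0, 0.0, -1.0]]
```

View pics/scene0.png

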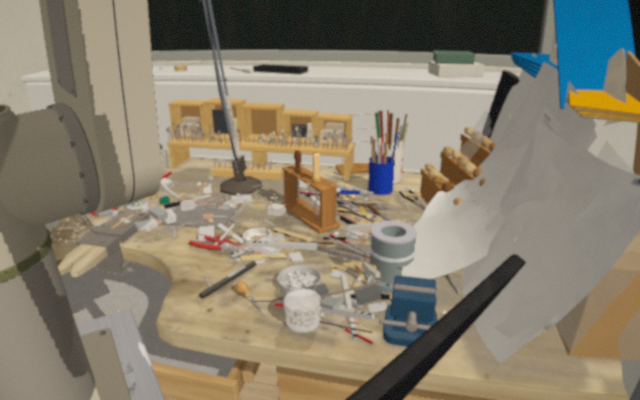

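View pics/top0.png

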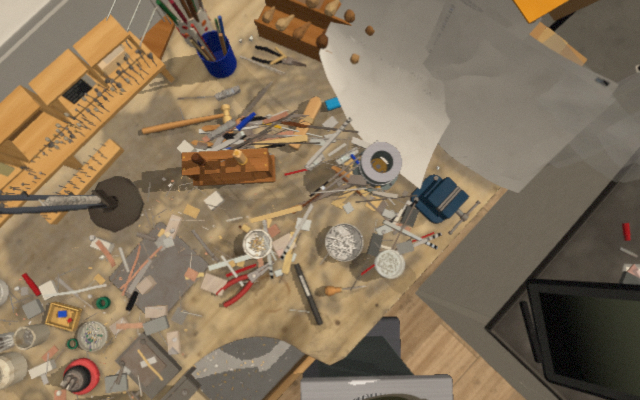

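Run:
```python
import cv2
a=cv2.imread('pics/top0.png')
from h import *
c=snap('top')
p=px(c,[[0.593,-0.012,0.1],[0.598,0.263,0.14]]);print(p)
for i,(u,v) in enumerate(p.astype(int)):
    k=50; b=a[max(0,v-k):v+k,max(0,u-k):u+k]; cv2.imwrite(f'pics/topc{i}.png',cv2.resize(b,None,fx=5,fy=5,interpolation=cv2.INTER_CUBIC))
```

```text
[[381.93492968 161.83042155]
 [239.01447832 157.54194002]]
```

View crops.

View pics/topc0.png

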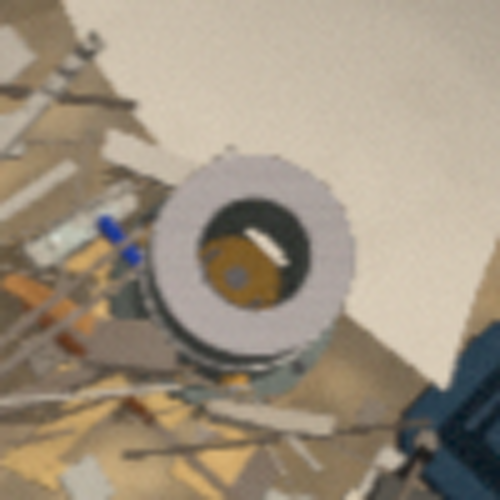

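View pics/topc1.png

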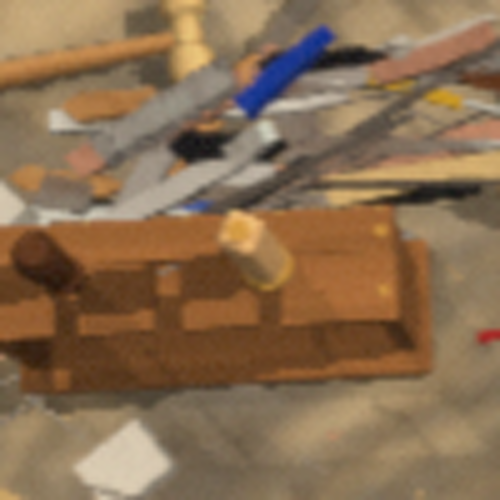

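Run:
```python
from h import *
s=st(); c=snap('wrist')
R=Ro.from_rotvec(s['orientation']).as_matrix()
print(np.round(R.T@(-c['R'].T@c['t']-s['tool_pos']),4)); print(np.round(c['R']@R,3)); print(c['camera_matrix'],c['D'])
c=snap('top'); print(-c['R'].T@c['t'])
# rack edge direction on plate top z=.105: crop pts
uv=np.array([[239.0+ (20-250)/5,157.5+(390-250)/5],[239+(430-250)/5,157.5+(370-250)/5]]); print(atz(c,uv,0.01))
uv=np.array([[239.0+ (0-250)/5,157.5+(228-250)/5],[239+(392-250)/5,157.5+(208-250)/5]]); print(atz(c,uv,0.105))
```

```text
t 1.3 p [ 0.1886 -0.5696  0.2187] F [-0.03 -0.4  -0.41] op 0.09306315026919491 q [-1.336  0.13   1.488 -0.     1.523 -0.085]
[[0.9493, 0.3143, -0.0], [0.3143, -0.9493, -0.0001], [-0.0, 0.0, -1.0]]
[ 0.0795 -0.0007 -0.1676]
[[ 0.    1.    0.  ]
 [-0.96  0.   -0.28]
 [-0.28 -0.    0.96]]
[[320.16883409   0.         320.44802774]
 [  0.         320.16883409 199.41418276]
 [  0.           0.           1.        ]] [-0.03516783  0.          0.          0.          0.        ]
[0.42371649 0.12348669 0.94965172]
[[0.56611941 0.38514235 0.01      ]
 [0.5716364  0.20713363 0.01      ]]
[[0.61634907 0.36777109 0.105     ]
 [0.62141988 0.21323073 0.105     ]]
```

View pics/wrist0.png

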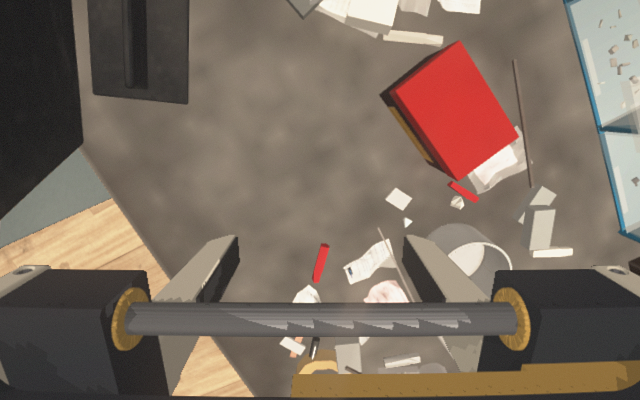

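```bash
python3 -m pendant '[{"delta_pos":[0,0,-0.04],"spin":0},{"delta_pos":[0,0,-0.08],"spin":0},{"delta_pos":[0,0,-0.12],"spin":0},{"delta_pos":[0,0,-0.16],"spin":0},{"delta_pos":[0,0,-0.2],"spin":0},{"delta_pos":[0,0,-0.2],"spin":0}]'
python3 - <<'E'
from h import *
s=st(); c=snap('wrist','wrist1.png')
c=snap('scene','scene1.png')
print(-c['R'].T@c['t'])
E
```

```text
t: 2.0
tool_pos: [0.189, -0.5709, 0.4263]
orientation: [3.091, 0.498, 0.001]
force: [0.2, -0.8, 0.5]
opening: 0.0929
t 2.0 p [ 0.189  -0.5709  0.4263] F [ 0.15 -0.78  0.5 ] op 0.09285504753631563 q [-1.336  0.14   1.103  0.     1.888 -0.085]
[[0.9493, 0.3144, 0.0026], [0.3144, -0.9492, -0.0108], [-0.0009, 0.011, -0.9999]]
[ 0.11156938 -0.53314559  0.47932982]
```

View pics/wrist1.png

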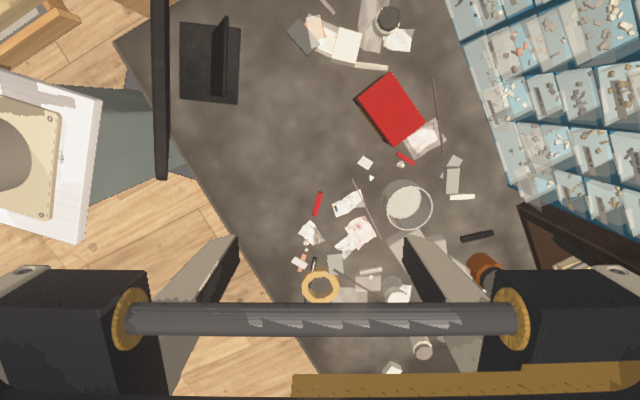

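View pics/scene1.png

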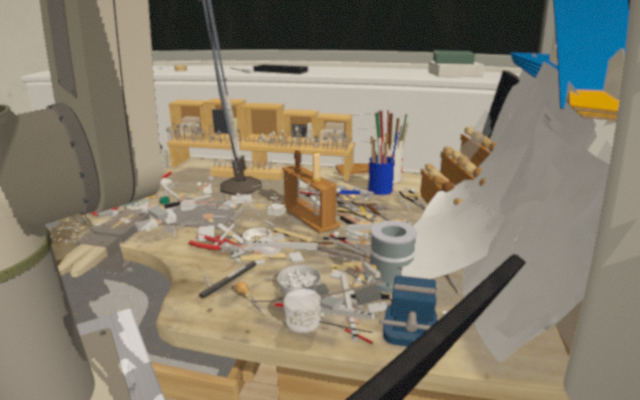

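Run:
```python
from h import *
c1=snap('wrist'); cs=snap('scene'); ct=snap('top')
import copy
s=robot.read_state()
o1,d1=ray(c1,[[166,178],[160,3]]); os,ds=ray(cs,[[520,260],[372,398]])
ot,dt=ray(ct,[[532,285],[640,290]])
def tri(o,d,p,e):
    A=np.c_[d,-e]; x=np.linalg.lstsq(A,p-o,rcond=None)[0]; return o+d*x[0],p+e*x[1]
for i in range(2):
    for j in range(2): print(i,j,tri(o1,d1[i],os,ds[j]))
    print(tri(o1,d1[i],ot,dt[0]),tri(os,ds[i],ot,dt[0]))
```

```text
0 0 (array([ 0.20332056, -0.47747587,  0.42119115]), array([ 0.20408357, -0.48050191,  0.41970336]))
0 1 (array([ 0.18090021, -0.45285409,  0.35961431]), array([ 0.18113244, -0.45369158,  0.35919488]))
(array([ 0.10578895, -0.37036768,  0.15332334]), array([ 0.34651329, -0.29643625,  0.0952366 ])) (array([ 0.44693333, -0.34231226,  0.26318388]), array([ 0.35768224, -0.23568618,  0.21884446]))
1 0 (array([ 0.29264887, -0.42838133,  0.36309611]), array([ 0.29303722, -0.42988431,  0.3623717 ]))
1 1 (array([ 0.3248996 , -0.2987821 ,  0.11149857]), array([ 0.32269833, -0.29199688,  0.11471151]))
(array([ 0.32678656, -0.29119937,  0.09677783]), array([ 0.34668194, -0.29551892,  0.09710307])) (array([ 0.33085876, -0.28267615,  0.1006185 ]), array([ 0.34728911, -0.29221641,  0.10382268]))
```

Run:
```python
from h import *
c1=snap('wrist'); s=robot.read_state()
R1=Ro.from_rotvec(s['orientation']).as_matrix()
R0=np.array([[0.9493, 0.3144, 0],[0.3144, -0.9493, 0],[0,0,-1.0]]); p0=np.array([0.1886,-0.5696,0.2187])
c0=dict(c1); Rc=c1['R']@R1@R0.T; o=p0+R0@np.array([.0795,-.0007,-.1676]); c0['R']=Rc; c0['t']=-Rc@o
o1,d1=ray(c1,[[166,178],[152,10],[220,20],[240,95]]); o0,d0=ray(c0,[[83,148],[75,5],[135,0],[188,100]])
def tri(o,d,p,e):
    A=np.c_[d,-e]; x=np.linalg.lstsq(A,p-o,rcond=None)[0]; return np.round(o+d*x[0],3),np.round(p+e*x[1],3)
for i in range(4): print(tri(o1,d1[i],o0,d0[i]))
im=cv2.imread('pics/top0.png'); cv2.imwrite('pics/topm.png',cv2.resize(im[200:400,400:640],None,fx=3,fy=3))
```

```text
(array([ 0.111, -0.374,  0.166]), array([ 0.177, -0.377,  0.14 ]))
(array([ 0.327, -0.21 , -0.033]), array([ 0.286, -0.22 , -0.043]))
(array([ 0.326, -0.383,  0.123]), array([ 0.294, -0.386,  0.118]))
(array([ 0.241, -0.422,  0.082]), array([ 0.231, -0.427,  0.082]))
```

View pics/topm.png

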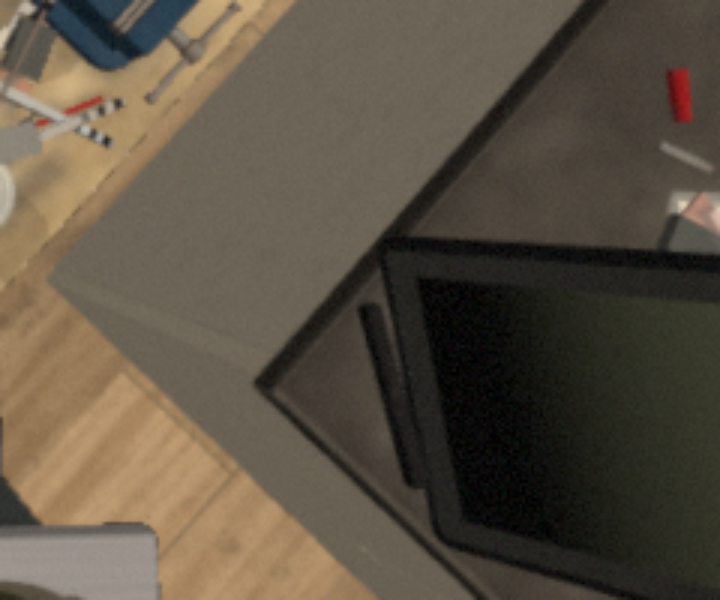

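Run:
```python
from h import *
c1=snap('wrist'); ct=snap('top'); cs=snap('scene')
o1,d=ray(c1,[[162,178],[158,3]]); n=np.cross(d[0],d[1]); n/=np.linalg.norm(n); print('n',n,'d scene cam',n@(-cs['R'].T@cs['t']-o1))
def P(c,uv):
    o,d=ray(c,uv); X=o+d*((n@(o1-o))/(d@n))[:,None]; return np.round(X,3)
print(P(ct,[[528,280],[543,380],[639,286],[605,399]]))
print(P(cs,[[520,260],[515,257],[372,398],[450,325]]))
for x in [[.2,-.3,.1],[.2,-.35,.2],[.35,-.3,0.1],[.3,-.35,.2],[.3,-.4,.3],[.4,-.45,.4]]: print(x,px(cs,x),px(ct,x))
```

```text
n [ 0.19203515 -0.87749903 -0.43945188] d scene cam 0.0072495807582027075
[[ 0.357 -0.284  0.106]
 [ 0.163 -0.314  0.08 ]
 [ 0.357 -0.373  0.283]
 [ 0.159 -0.368  0.186]]
[[ 0.413 -0.362  0.285]
 [ 0.297 -0.425  0.36 ]
 [ 0.253 -0.372  0.235]
 [ 0.303 -0.386  0.286]]
[0.2, -0.3, 0.1] [[268.09579534 471.29606157]] [[540.13624892 363.27746709]]
[0.2, -0.35, 0.2] [[290.40455842 443.17679865]] [[598.72320718 376.95414171]]
[0.35, -0.3, 0.1] [[396.59124203 401.40199168]] [[534.87363914 283.30968365]]
[0.3, -0.35, 0.2] [[399.54119472 384.90955412]] [[594.24384218 316.4926987 ]]
[0.3, -0.4, 0.3] [[465.97433569 321.42939589]] [[667.63013862 324.91757497]]
[0.4, -0.45, 0.4] [[667.41210915 162.36825427]] [[754.3929069  257.13720854]]
```

```bash
python3 -m pendant '[{"delta_pos":[0,0,-0.04],"spin":0},{"delta_pos":[0.02,-0.02,-0.08],"spin":0},{"delta_pos":[0.05,-0.05,-0.08],"spin":0},{"delta_pos":[0.085,-0.08,-0.08],"spin":0.05},{"delta_pos":[0.12,-0.11,-0.08],"spin":0.1},{"delta_pos":[0.155,-0.14,-0.08],"spin":0.15},{"delta_pos":[0.19,-0.17,-0.08],"spin":0.2},{"delta_pos":[0.225,-0.2,-0.08],"spin":0.25},{"delta_pos":[0.26,-0.23,-0.08],"spin":0.3},{"delta_pos":[0.295,-0.26,-0.08],"spin":0.32}]'
python3 - <<'E'
from h import *
s=st()
R=Ro.from_rotvec(s['orientation']).as_matrix(); print(R.T@(np.array([.513,-.012,.2])-s['tool_pos']))
E
```

```text
t: 3.45
tool_pos: [0.3874, -0.2281, 0.4977]
orientation: [-3.139, 0.004, 0.001]
force: [-0.4, -0.4, 0.1]
opening: 0.0929
t 3.45 p [ 0.3874 -0.2281  0.4977] F [-0.43 -0.43  0.07] op 0.09286117840615474 q [-6.470e-01 -2.020e-01  1.304e+00  2.000e-03  2.042e+00  9.260e-01]
[[1.0, -0.0024, -0.0005], [-0.0024, -1.0, 0.0021], [-0.0005, -0.0021, -1.0]]
[ 0.12527363 -0.21575319  0.2980886 ]
```

```bash
python3 -m pendant '[{"delta_pos":[0.03,-0.04,0.0],"spin":0},{"delta_pos":[0.055,-0.08,0.01],"spin":0},{"delta_pos":[0.08,-0.12,0.03],"spin":0},{"delta_pos":[0.1,-0.15,0.06],"spin":0},{"delta_pos":[0.12,-0.185,0.1],"spin":0},{"delta_pos":[0.125,-0.215,0.14],"spin":0},{"delta_pos":[0.125,-0.215,0.19],"spin":0},{"delta_pos":[0.125,-0.215,0.24],"spin":0},{"delta_pos":[0.125,-0.215,0.29],"spin":0},{"delta_pos":[0.125,-0.215,0.29],"spin":0}]'
python3 - <<'E'
from h import *
s=st(); c=snap('wrist','wrist2.png')
for n in ['trap_mouth','cup_cap','filter_cup','dust_trap','cup_mid']:
    print(n,[(round(k['score'],2),np.round(w(c,k['location']),4).tolist()) for k in robot.mark_of('wrist',n)[:2]])
u,v=px(c,[.593,-.012,.08])[0].astype(int);print(u,v)
im=c['color'][max(0,v-75):v+75,u-80:u+80]; cv2.imwrite('pics/w2c.png',cv2.resize(im,None,fx=4,fy=4,interpolation=cv2.INTER_CUBIC))
E
```

```text
t: 4.45
tool_pos: [0.5078, -0.0119, 0.2001]
orientation: [-3.138, 0.003, 0.021]
force: [-0.1, 1.2, -0.4]
opening: 0.093
t 4.45 p [ 0.5078 -0.0119  0.2001] F [-0.13  1.2  -0.38] op 0.09299730322789698 q [-0.126 -0.097  1.752  0.002  1.5    1.447]
[[0.9999, -0.002, -0.0135], [-0.002, -1.0, 0.0037], [-0.0135, -0.0037, -0.9999]]
trap_mouth []
cup_cap [(0.87, [0.5963, -0.0125, 0.0421])]
filter_cup [(0.84, [0.5956, -0.0137, 0.018])]
dust_trap []
cup_mid [(0.7, [0.5961, -0.0092, 0.0357])]
322 96
```

View pics/wrist2.png

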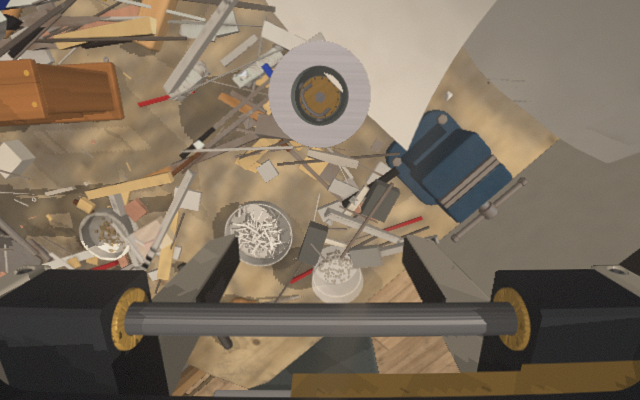

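View pics/w2c.png

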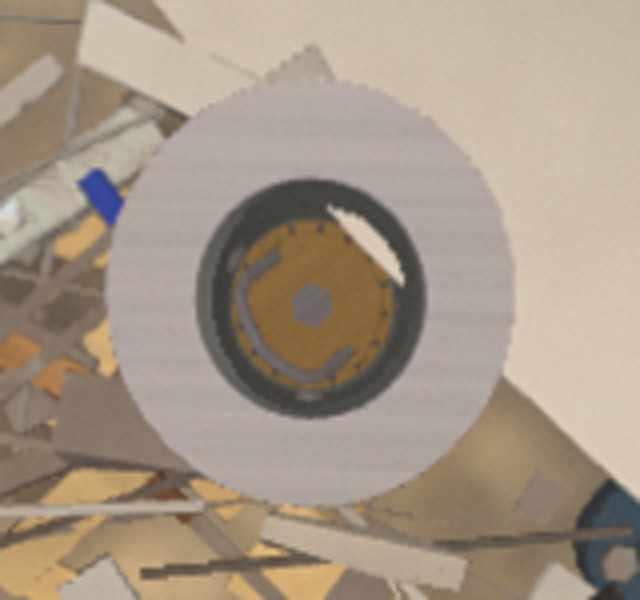

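```bash
python3 -m pendant '[{"delta_pos":[0.003,0,0.02],"spin":0},{"delta_pos":[0.005,0,0.04],"spin":0},{"delta_pos":[0.005,0,0.06],"spin":0},{"delta_pos":[0.005,0,0.06],"spin":0}]' 0.14 30
python3 - <<'E'
from h import *
s=st(); c=snap('wrist','wrist3.png')
for n in ['trap_mouth','cup_cap','filter_cup','dust_trap','cup_mid']:
    print(n,[(round(k['score'],2),np.round(w(c,k['location']),4).tolist()) for k in robot.mark_of('wrist',n)[:2]])
np.savez('w3.npz',**{k:np.array(v) for k,v in c.items()})
u,v=px(c,[.593,-.012,.08])[0].astype(int);print(u,v)
im=c['color'][max(0,v-50):v+50,u-50:u+50]; print(max(0,v-50),u-50);cv2.imwrite('pics/w3c.png',cv2.resize(im,None,fx=6,fy=6,interpolation=cv2.INTER_CUBIC))
E
```

```text
t: 5.15
tool_pos: [0.5197, -0.0132, 0.1513]
orientation: [-3.14, 0.004, -0.006]
force: [-0.1, -0.5, -0.3]
opening: 0.0653
t 5.15 p [ 0.5197 -0.0132  0.1513] F [-0.15 -0.49 -0.31] op 0.0652928382617356 q [-0.125 -0.049  1.796  0.002  1.39   1.448]
[[1.0, -0.0029, 0.0037], [-0.0029, -1.0, 0.0016], [0.0037, -0.0016, -1.0]]
trap_mouth [(0.23, [0.389, -0.0285, 0.0023])]
cup_cap [(0.75, [0.5979, -0.0109, 0.0445]), (0.6, [0.3891, -0.0278, 0.0027])]
filter_cup [(0.75, [0.5963, -0.0119, 0.021])]
dust_trap []
cup_mid [(0.66, [0.5976, -0.0086, 0.0341])]
320 115
65 270
```

View pics/w3c.png

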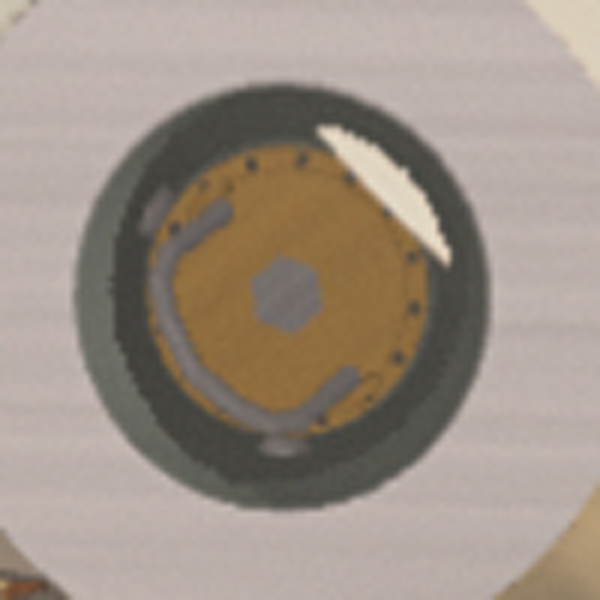

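Run:
```python
from h import *
c=dict(np.load('w3.npz'))
f=lambda x,y:[270+(x-.0)/6-.4,65+y/6-.4]
import math
# mouth ring fit: edge pts
ring=[f(75,300),f(490,290),f(282,82),f(285,508),f(135,152),f(430,440),f(425,148),f(140,447)]
P=atz(c,ring,.1)[:,:2]
A=np.c_[2*P,np.ones(len(P))]; x=np.linalg.lstsq(A,(P**2).sum(1),rcond=None)[0]; print('mouth',x[:2],math.sqrt(x[2]+x[:2]@x[:2]))
for z in (.045,.055,.067):
    print(z,'hex',atz(c,[f(288,294)],z)[0],'cap' )
    d=[f(145,290),f(430,285),f(285,143),f(285,437)]
    Q=atz(c,d,z if 0 else .042)[:,:2]; 
    h=atz(c,[f(232,210),f(352,375)],z+.004); v=h[1]-h[0]; print('hinge mid',h.mean(0),'len ends',np.linalg.norm(v),'dir',math.degrees(math.atan2(v[1],v[0])))
    pk=atz(c,[f(203,357)],z+.0158)[0]; pv=pk-h.mean(0); print('peak off',pv,np.linalg.norm(pv[:2]),math.degrees(math.atan2(pv[1],pv[0])))
print('cap dia',np.linalg.norm(Q[0]-Q[1]),np.linalg.norm(Q[2]-Q[3]),Q.mean(0))
im=c['color'][65:165,270:370]; im=cv2.resize(im,None,fx=6,fy=6,interpolation=cv2.INTER_CUBIC)
l=cv2.cvtColor(im,cv2.COLOR_BGR2LAB); l[...,0]=cv2.createCLAHE(8,(4,4)).apply(l[...,0]); cv2.imwrite('pics/w3e.png',cv2.cvtColor(l,cv2.COLOR_LAB2BGR))
```

```text
mouth [ 0.5935817  -0.00951091] 0.022706086534683433
0.045 hex [ 0.59340085 -0.00958067  0.045     ] cap
hinge mid [ 0.59355898 -0.01025559  0.049     ] len ends 0.027232569896067003 dir -143.38817247948336
peak off [-0.00786956  0.01171178  0.0118    ] 0.014110129910761006 123.89856872527157
0.055 hex [ 0.59357868 -0.00968768  0.055     ] cap
hinge mid [ 0.5937336 -0.0103392  0.059    ] len ends 0.026224527669288827 dir -143.38817247948333
peak off [-0.00755698  0.01125463  0.0118    ] 0.013556356023947287 123.8795922066306
0.067 hex [ 0.59379209 -0.00981609  0.067     ] cap
hinge mid [ 0.59394313 -0.01043954  0.071     ] len ends 0.025014876997154958 dir -143.3881724794832
peak off [-0.00718189  0.01070606  0.0118    ] 0.012891829508201018 123.85466840695034
cap dia 0.03979976908131292 0.039859924347514196 [ 0.59388351 -0.00930123]
```

View pics/w3e.png

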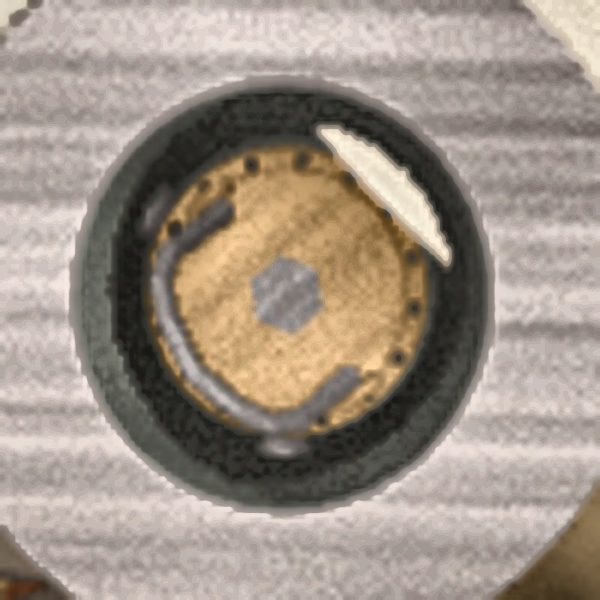

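```bash
python3 -m pendant '[{"delta_pos":[0,0,-0.04],"spin":0},{"delta_pos":[0,-0.02,-0.08],"spin":0},{"delta_pos":[0,-0.06,-0.1],"spin":0},{"delta_pos":[0,-0.11,-0.1],"spin":0},{"delta_pos":[0,-0.16,-0.1],"spin":0},{"delta_pos":[0,-0.21,-0.1],"spin":0},{"delta_pos":[0,-0.25,-0.1],"spin":0},{"delta_pos":[0,-0.275,-0.1],"spin":0},{"delta_pos":[0,-0.275,-0.1],"spin":0}]' 0.14
python3 - <<'E'
from h import *
s=st(); c=snap('wrist','wrist4.png')
for n in ['hook_handle','hook_bend','rack_notch','pick_rack']:
    print(n,[(round(k['score'],2),np.round(w(c,k['location']),4).tolist()) for k in robot.mark_of('wrist',n)[:2]])
np.savez('w4.npz',**{k:np.array(v) for k,v in c.items()})
u,v=px(c,[.598,.263,.15])[0].astype(int);print(u,v)
im=c['color'][max(0,v-60):v+60,u-70:u+70]; print(max(0,v-60),u-70);cv2.imwrite('pics/w4c.png',cv2.resize(im,None,fx=5,fy=5,interpolation=cv2.INTER_CUBIC))
E
```

```text
t: 6.35
tool_pos: [0.5208, 0.265, 0.2549]
orientation: [-3.139, -0.002, -0.014]
force: [0.2, -0.4, 0.7]
opening: 0.0396
t 6.35 p [0.5208 0.265  0.2549] F [ 0.16 -0.38  0.71] op 0.03962725934443131 q [ 3.840e-01  6.600e-02  1.491e+00 -1.000e-03  1.575e+00  1.953e+00]
[[1.0, 0.0012, 0.0088], [0.0012, -1.0, 0.0023], [0.0088, -0.0023, -1.0]]
hook_handle [(0.85, [0.6048, 0.2691, 0.1434])]
hook_bend []
rack_notch [(0.82, [0.6011, 0.2618, 0.107]), (0.45, [0.4392, 0.0672, 0.0016])]
pick_rack [(0.76, [0.5976, 0.2954, -0.0003])]
324 109
49 254
```

View pics/wrist4.png

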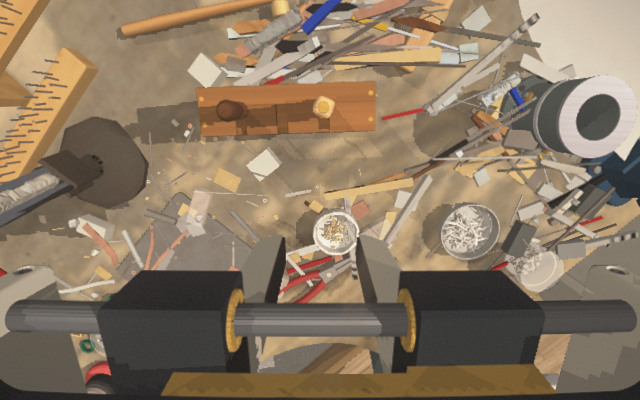

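View pics/w4c.png

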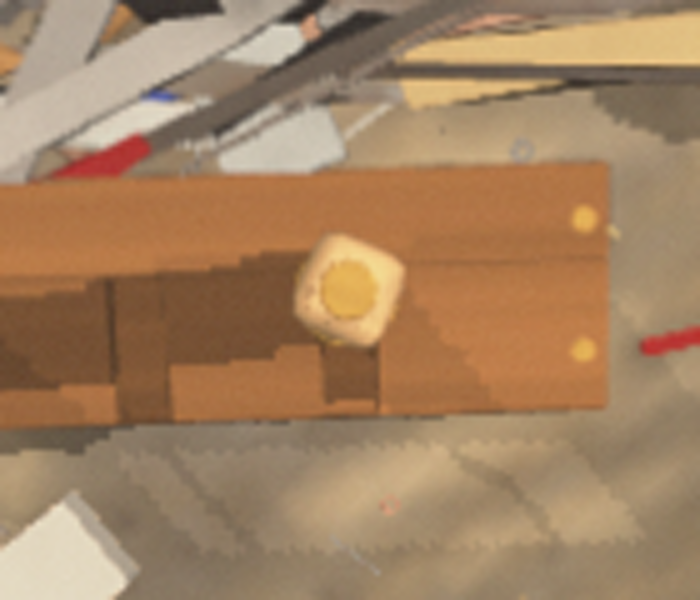

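Run:
```python
from h import *
import math
c=snap('wrist')
m=robot.outline_of('wrist','hook_handle')
for k in m[:2]:
    M=k['mask'].astype(np.uint8); ys,xs=np.nonzero(M); print(k['score'],M.sum(),xs.min(),xs.max(),ys.min(),ys.max())
M=m[0]['mask'].astype(np.uint8)
cs,_=cv2.findContours(M,cv2.RETR_EXTERNAL,cv2.CHAIN_APPROX_NONE); ct=max(cs,key=cv2.contourArea)
P=atz(c,ct.reshape(-1,2),.169)[:,:2]
r=cv2.minAreaRect((P*1000).astype(np.float32)); print(r)
f=lambda x,y:[254+x/5-.4,49+y/5-.4]
Q=atz(c,[f(335,235),f(405,268),f(375,347),f(297,315)],.165); print(Q,Q.mean(0))
for a,b in ((0,1),(3,2),(3,0),(2,1)): v=Q[b]-Q[a]; print(np.linalg.norm(v),math.degrees(math.atan2(v[1],v[0])))
print('top disc',atz(c,[f(348,290)],.169))
print('rack edges'); 
for pa,pb,z in (((0,187),(605,165),.105),((0,428),(605,408),.105),((105,280),(118,420),.105),((168,280),(170,420),.105),((323,350),(328,400),.105),((378,345),(378,408),.105),((607,165),(607,408),.105)):
    q=atz(c,[f(*pa),f(*pb)],z); v=q[1]-q[0]; print(np.round(q[:,:2],4).tolist(),math.degrees(math.atan2(v[1],v[0])))
sc=snap('scene'); u,v=px(sc,[.598,.263,.08])[0].astype(int); print(u,v)
im=sc['color'][v-60:v+50,u-60:u+60]; cv2.imwrite('pics/s4c.png',cv2.resize(im,None,fx=6,fy=6,interpolation=cv2.INTER_CUBIC))
```

```text
0.66 350 306 326 97 118
((600.2833862304688, 264.0661315917969), (14.949294090270996, 15.018996238708496), 62.691375732421875)
[[0.60941775 0.2613411  0.165     ]
 [0.60448944 0.25054081 0.165     ]
 [0.59260881 0.25514959 0.165     ]
 [0.59750943 0.26730365 0.165     ]] [0.60100636 0.25858379 0.165     ]
0.0118715771993584 -114.52780583572928
0.013104857273551715 -111.95972202805211
0.013317660829181925 -26.597349860756356
0.012743247812963545 -21.202441390562225
top disc [[0.6012052  0.25938496 0.169     ]]
rack edges
[[0.6209, 0.3245], [0.6243, 0.2106]] -88.28461919467273
[[0.576, 0.3271], [0.5794, 0.2089]] -88.38057657073611
[[0.6038, 0.3054], [0.5774, 0.3039]] -176.79489838281316
[[0.6037, 0.2933], [0.5774, 0.2937]] 179.1054458635652
[[0.5905, 0.2638], [0.5811, 0.2629]] -174.47107113034744
[[0.5914, 0.2532], [0.5795, 0.2531]] -179.83179494857262
[[0.6243, 0.2103], [0.5794, 0.2085]] -177.77962252035897
315 190
```

View pics/s4c.png

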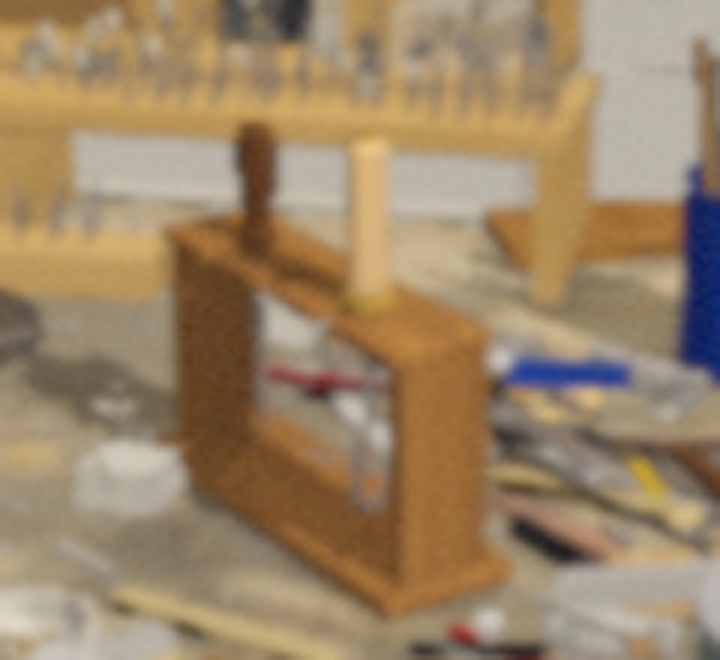

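Run:
```python
from h import *
import math
st()
c=snap('wrist'); np.savez('w5.npz',**{k:np.array(v) for k,v in c.items()})
u,v=px(c,[.600,.263,.15])[0].astype(int)
print(v-60,u-70)
cv2.imwrite('pics/w5c.png',cv2.resize(c['color'][v-60:v+60,u-70:u+70],None,fx=5,fy=5,interpolation=cv2.INTER_CUBIC))
sc=robot.read_camera('scene'); u,v=px(sc,[.598,.263,.04])[0].astype(int); print(u,v)
im=sc['color'][v-25:v+25,u-25:u+35]; cv2.imwrite('pics/s5c.png',cv2.resize(im,None,fx=12,fy=12,interpolation=cv2.INTER_CUBIC))
c4=dict(np.load('w4.npz'));f=lambda x,y:[254+x/5-.4,49+y/5-.4]
print('old c top disc',atz(c4,[f(348,290)],.169))
```

```text
t 6.75 p [0.5215 0.2606 0.2543] F [0.46 1.   0.23] op 0.039673485624626234 q [ 0.377  0.064  1.494 -0.002  1.575  1.952]
[[1.0, -0.0042, 0.0084], [-0.0042, -1.0, 0.001], [0.0083, -0.0011, -1.0]]
48 248
316 206
old c top disc [[0.60044498 0.26439517 0.169     ]]
```

View pics/w5c.png

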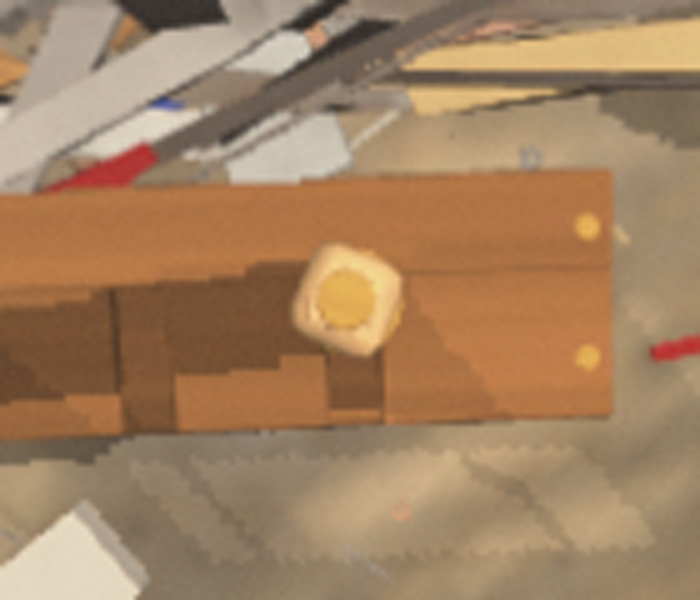

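View pics/s5c.png

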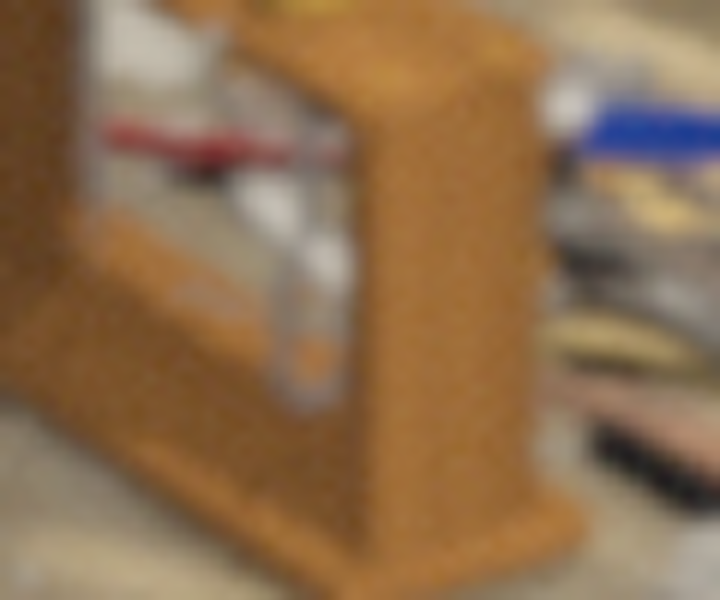

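```bash
python3 -m pendant '[{"delta_pos":[0.03,-0.001,0],"spin":0.12},{"delta_pos":[0.06,-0.003,0],"spin":0.25},{"delta_pos":[0.079,-0.0035,0],"spin":0.38},{"delta_pos":[0.079,-0.0035,0.02],"spin":0.48},{"delta_pos":[0.079,-0.0035,0.04],"spin":0.48},{"delta_pos":[0.079,-0.0035,0.05],"spin":0.48},{"delta_pos":[0.079,-0.0035,0.05],"spin":0.48}]' 0.14
python3 - <<'E'
from h import *
s=st(); c=snap('wrist','wrist6.png'); s=st()
E
```

```text
t: 7.55
tool_pos: [0.5997, 0.2635, 0.2026]
orientation: [-3.049, 0.752, -0.007]
force: [0.2, 0.6, 0.1]
opening: 0.0399
t 7.55 p [0.5997 0.2635 0.2026] F [0.18 0.55 0.11] op 0.03989949656460594 q [ 3.370e-01  2.810e-01  1.346e+00 -2.000e-03  1.510e+00  2.391e+00]
[[0.8853, -0.465, 0.0046], [-0.4651, -0.8853, -0.0002], [0.0042, -0.002, -1.0]]
t 7.6 p [0.6004 0.2638 0.2044] F [ 0.2  -0.76 -0.19] op 0.03974747100729247 q [ 3.370e-01  2.800e-01  1.344e+00 -2.000e-03  1.511e+00  2.391e+00]
[[0.8853, -0.4649, 0.0068], [-0.465, -0.8853, 0.0005], [0.0058, -0.0036, -1.0]]
```

View pics/wrist6.png

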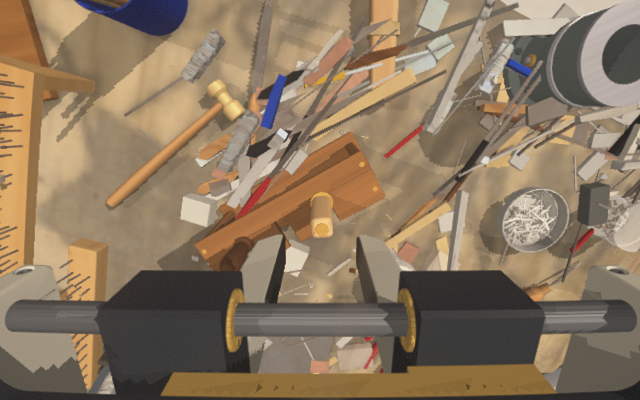

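```bash
python3 -m pendant '[{"delta_pos":[0,0,0.02],"spin":0},{"delta_pos":[0,0,0.04],"spin":0},{"delta_pos":[0,0,0.06],"spin":0},{"delta_pos":[0,0,0.073],"spin":0},{"delta_pos":[0,0,0.073],"spin":0},{"delta_pos":[0,0,0.073],"spin":0}]' 0.14
python3 - <<'E'
from h import *
s=st(); c=snap('wrist','wrist7.png'); s=st()
E
```

```text
t: 8.2
tool_pos: [0.6013, 0.2641, 0.1325]
orientation: [-3.048, 0.751, -0.011]
force: [0.9, 0.1, 0.2]
opening: 0.0399
t 8.2 p [0.6013 0.2641 0.1325] F [0.86 0.11 0.21] op 0.03985287874534041 q [ 3.370e-01  3.250e-01  1.422e+00 -2.000e-03  1.387e+00  2.391e+00]
[[0.8854, -0.4648, 0.0077], [-0.4648, -0.8854, 0.0009], [0.0064, -0.0044, -1.0]]
t 8.25 p [0.6017 0.2642 0.1331] F [1.05 0.42 0.5 ] op 0.04011460663680072 q [ 3.370e-01  3.250e-01  1.422e+00 -2.000e-03  1.386e+00  2.391e+00]
[[0.8853, -0.4649, 0.0088], [-0.4649, -0.8854, 0.0013], [0.0072, -0.0052, -1.0]]
```

View pics/wrist7.png

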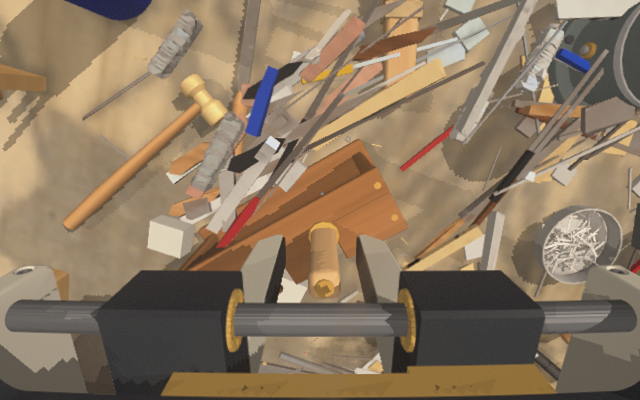

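```bash
python3 -m pendant '[{"delta_pos":[0,0,0],"spin":0},{"delta_pos":[0,0,0],"spin":0},{"delta_pos":[0,0,0],"spin":0},{"delta_pos":[0,0,0],"spin":0},{"delta_pos":[0,0,0],"spin":0},{"delta_pos":[0,0,0],"spin":0}]' 1 30
python3 - <<'E'
from h import *
s=st()
E
```

```text
t: 8.85
tool_pos: [0.6019, 0.2642, 0.1335]
orientation: [-3.047, 0.751, -0.014]
force: [0.2, -0.4, 3.4]
opening: 0.0147
t 8.85 p [0.6019 0.2642 0.1335] F [ 0.18 -0.43  3.39] op 0.014727470274255474 q [ 3.370e-01  3.240e-01  1.421e+00 -2.000e-03  1.386e+00  2.391e+00]
[[0.8853, -0.4649, 0.0094], [-0.4649, -0.8854, 0.0014], [0.0077, -0.0056, -1.0]]
```

```bash
python3 -m pendant '[{"delta_pos":[0,0,-0.004],"spin":0},{"delta_pos":[0,0,-0.008],"spin":0},{"delta_pos":[0,0,-0.011],"spin":0},{"delta_pos":[0,0,-0.011],"spin":0},{"delta_pos":[-0.0105,0.0059,-0.011],"spin":0},{"delta_pos":[-0.021,0.0118,-0.011],"spin":0},{"delta_pos":[-0.0315,0.0176,-0.011],"spin":0},{"delta_pos":[-0.042,0.0235,-0.011],"spin":0},{"delta_pos":[-0.0525,0.0294,-0.011],"spin":0},{"delta_pos":[-0.0525,0.0294,-0.011],"spin":0}]'
python3 - <<'E'
from h import *
s=st(); snap('wrist','wrist8.png')
E
```

```text
t: 9.85
tool_pos: [0.5405, 0.2627, 0.1438]
orientation: [-3.047, 0.75, -0.013]
force: [0.7, 0.1, -0.9]
opening: 0.0152
t 9.85 p [0.5405 0.2627 0.1438] F [ 0.68  0.1  -0.87] op 0.015221629048603899 q [ 3.680e-01  1.700e-01  1.582e+00 -2.000e-03  1.380e+00  2.422e+00]
[[0.8856, -0.4644, 0.0086], [-0.4644, -0.8856, 0.0013], [0.007, -0.0051, -1.0]]
```

View pics/wrist8.png

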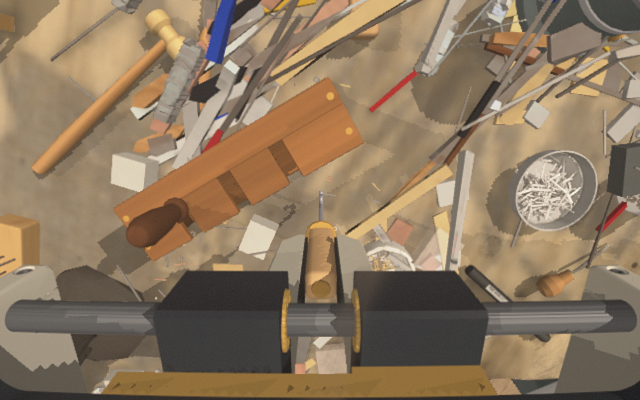

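```bash
python3 -m pendant '[{"delta_pos":[0,0,-0.03],"spin":0},{"delta_pos":[0,0,-0.06],"spin":0},{"delta_pos":[0,0,-0.09],"spin":0},{"delta_pos":[0,0,-0.12],"spin":0},{"delta_pos":[0,0,-0.14],"spin":0},{"delta_pos":[0,0,-0.14],"spin":0}]'
python3 - <<'E'
from h import *
s=st(); c=snap('wrist','wrist9.png'); s=robot.read_state()
R=Ro.from_rotvec(s['orientation']).as_matrix()
T=lambda x,y,z:s['tool_pos']+R@np.array([x,y,z])
for ox in (-.003,-.0015,0,.0015): print(ox,px(c,[T(ox+.0065,0,.105),T(ox-.0075,0,-.0355+.0),T(ox,0,.1130)]).round(1).tolist())
cv2.imwrite('pics/w9c.png',cv2.resize(c['color'][150:300,260:380],None,fx=5,fy=5,interpolation=cv2.INTER_CUBIC)[:, :])
for n in ['hook_handle','hook_bend']:
    for k in robot.mark_of('wrist',n)[:1]: print(n,k['score'],R.T@(w(c,k['location'])-s['tool_pos']))
E
```

```text
t: 10.5
tool_pos: [0.5423, 0.2631, 0.2882]
orientation: [-3.043, 0.75, -0.023]
force: [0.5, 0.4, -0.6]
opening: 0.0148
t 10.5 p [0.5423 0.2631 0.2882] F [ 0.52  0.39 -0.61] op 0.01481256653617025 q [ 3.680e-01  1.030e-01  1.392e+00 -2.000e-03  1.630e+00  2.422e+00]
[[0.8854, -0.4646, 0.016], [-0.4647, -0.8854, 0.0039], [0.0124, -0.0109, -0.9999]]
-0.003 [[323.4, 194.6], [325.0, 299.1], [323.3, 199.1]]
-0.0015 [[323.4, 193.0], [325.0, 296.4], [323.3, 197.5]]
0 [[323.4, 191.3], [325.0, 293.7], [323.3, 196.0]]
0.0015 [[323.4, 189.7], [325.0, 291.0], [323.3, 194.4]]
hook_handle 0.89 [-0.00022336 -0.00665484 -0.01368593]
hook_bend 0.71 [ 0.000634   -0.00351115  0.10984234]
```

View pics/w9c.png

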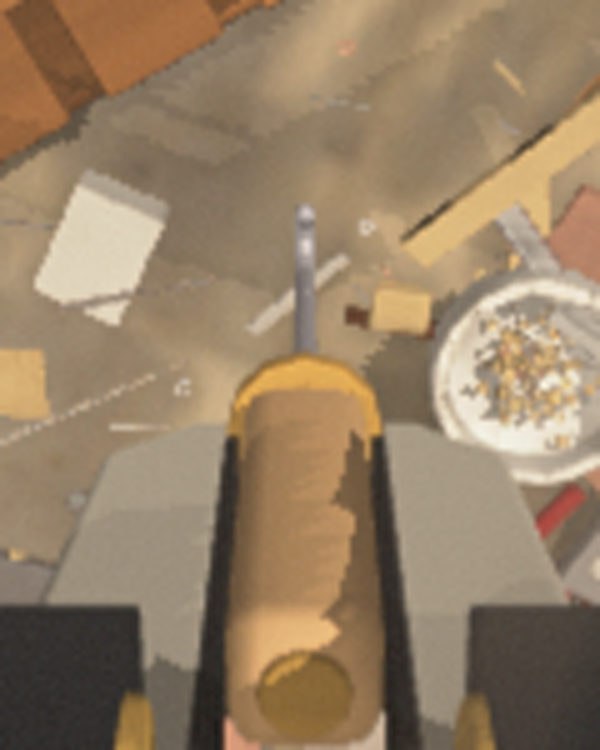

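```bash
python3 -m pendant '[{"delta_pos":[0.01,0.012,0],"spin":-0.1},{"delta_pos":[0.03,0.038,0],"spin":-0.24},{"delta_pos":[0.055,0.069,0],"spin":-0.38},{"delta_pos":[0.08,0.1,0],"spin":-0.52},{"delta_pos":[0.105,0.132,0.005],"spin":-0.66},{"delta_pos":[0.13,0.164,0.01],"spin":-0.8},{"delta_pos":[0.152,0.192,0.015],"spin":-0.94},{"delta_pos":[0.168,0.212,0.015],"spin":-1.08},{"delta_pos":[0.175,0.221,0.015],"spin":-1.22},{"delta_pos":[0.175,0.221,0.015],"spin":-1.34}]'
python3 -m pendant '[{"delta_pos":[0,0,0],"spin":-0.14},{"delta_pos":[0,0,0],"spin":-0.28},{"delta_pos":[0,0,0],"spin":-0.42},{"delta_pos":[0,0,0],"spin":-0.56},{"delta_pos":[0,0,0],"spin":-0.7},{"delta_pos":[0,0,0],"spin":-0.84},{"delta_pos":[0,0,0],"spin":-0.98},{"delta_pos":[0,0,0],"spin":-1.12},{"delta_pos":[0,0,0],"spin":-1.26},{"delta_pos":[0,0,0],"spin":-1.33}]'
python3 - <<'E'
from h import *
s=st(); c=snap('wrist','wrist10.png'); s=st()
E
```

```text
t: 11.65
tool_pos: [0.5915, -0.0169, 0.2646]
orientation: [2.855, 1.309, 0.006]
force: [-0.4, 0.1, -0.8]
opening: 0.0147
t: 12.65
tool_pos: [0.5906, -0.0168, 0.2619]
orientation: [-1.432, -2.796, -0.002]
force: [0.9, 0.0, -0.4]
opening: 0.0147
t 12.65 p [ 0.5906 -0.0168  0.2619] F [ 0.89  0.02 -0.4 ] op 0.014739059172566227 q [-1.160e-01  9.100e-02  1.452e+00  1.000e-03  1.598e+00 -7.400e-01]
[[-0.5846, 0.8113, 0.0], [0.8113, 0.5846, 0.0011], [0.0009, 0.0007, -1.0]]
t 12.7 p [ 0.5906 -0.0168  0.262 ] F [ 0.11 -0.21 -0.39] op 0.014850266113080247 q [-1.160e-01  9.100e-02  1.452e+00  1.000e-03  1.599e+00 -7.430e-01]
[[-0.5864, 0.81, 0.0], [0.81, 0.5864, 0.0011], [0.0009, 0.0007, -1.0]]
```

View pics/wrist10.png

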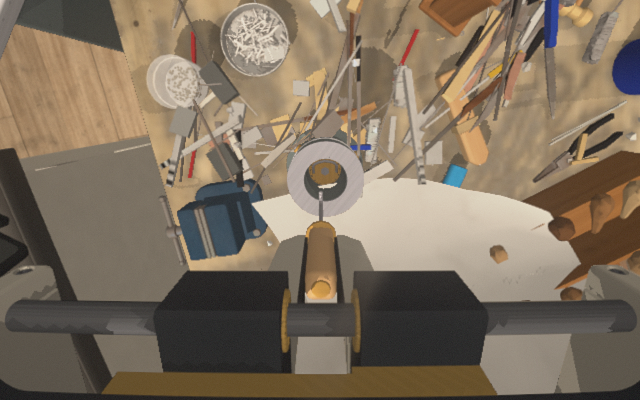

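Run:
```python
from h import *
c=snap('wrist'); s=st(); np.savez('w10.npz',**{k:np.array(v) for k,v in c.items()})
cv2.imwrite('pics/w10c.png',cv2.resize(c['color'][125:245,270:380],None,fx=6,fy=6,interpolation=cv2.INTER_CUBIC)[:600])
```

```text
t 12.75 p [ 0.5906 -0.0169  0.2622] F [ 0.26 -0.21 -1.23] op 0.014331240971130742 q [-1.160e-01  9.100e-02  1.451e+00  1.000e-03  1.599e+00 -7.360e-01]
[[-0.5809, 0.814, 0.0003], [0.814, 0.5809, 0.001], [0.0007, 0.0009, -1.0]]
```

View pics/w10c.png

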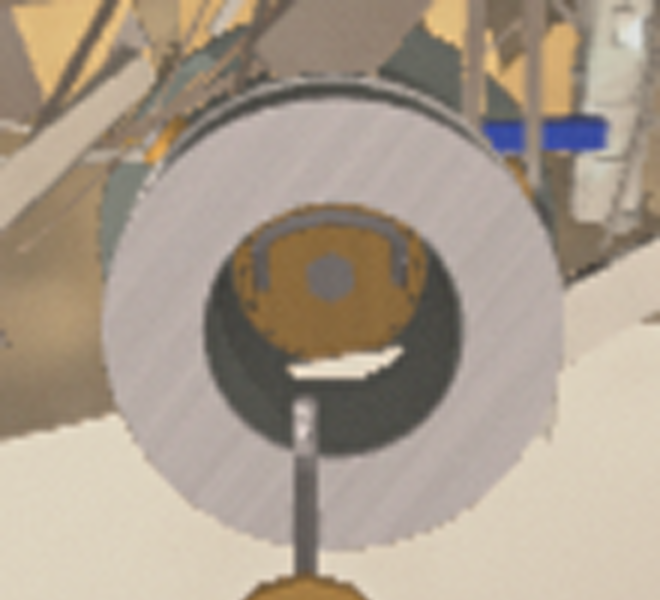

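```bash
cat > rel.py <<'E'
from h import *
def totool(c,s,uv,ztool=None,zw=None):
    R=Ro.from_rotvec(s['orientation']).as_matrix(); p=np.array(s['tool_pos'])
    o,d=ray(c,uv); o=R.T@(o-p); d=d@R
    z=ztool if ztool is not None else p[2]-zw
    return o+d*((z-o[2])/d[:,2])[:,None]
E
python3 - <<'E'
from rel import *
c=dict(np.load('w10.npz')); s=robot.read_state()
f=lambda x,y:[270+x/6-.4,125+y/6-.4]
print('tip',totool(c,s,[f(305,405)],ztool=.105))
r=totool(c,s,[f(205,328),f(462,328),f(333,203),f(335,455)],zw=.1);print(r,r.mean(0))
r=[f(102,325),f(563,325),f(333,97),f(335,549)];r=totool(c,s,r,zw=.1);print('outer',r.mean(0),r)
print('hex',totool(c,s,[f(331,277)],zw=.046), 'hinges',totool(c,s,[f(262,285),f(400,285)],zw=.05))
print('cup disc',totool(c,s,[f(232,275),f(428,275),f(330,360)],zw=.042))
E
```

```text
tip [[0.00562129 0.00156153 0.105     ]]
[[ 0.00423826 -0.01597675  0.1621711 ]
 [ 0.00454156  0.02913389  0.1621711 ]
 [ 0.02643179  0.00625346  0.1621711 ]
 [-0.01884769  0.00709514  0.1621711 ]] [0.00409098 0.00662643 0.1621711 ]
outer [0.00444293 0.00653973 0.1621711 ] [[ 0.00466305 -0.03405258  0.1621711 ]
 [ 0.00520702  0.04685777  0.1621711 ]
 [ 0.04453255  0.00606173  0.1621711 ]
 [-0.03663089  0.00729198  0.1621711 ]]
hex [[0.00285343 0.00686008 0.2161711 ]] hinges [[ 0.00191615 -0.00704287  0.2121711 ]
 [ 0.00210303  0.02067733  0.2121711 ]]
cup disc [[ 0.00234936 -0.01335908  0.2201711 ]
 [ 0.00262009  0.02678501  0.2201711 ]
 [-0.01541257  0.00689494  0.2201711 ]]
```

```bash
python3 -m pendant '[{"delta_pos":[0.0032,0.0047,0],"spin":0},{"delta_pos":[0.0032,0.0047,0.01],"spin":0},{"delta_pos":[0.0032,0.0047,0.025],"spin":0},{"delta_pos":[0.0032,0.0047,0.04],"spin":0},{"delta_pos":[0.0032,0.0047,0.055],"spin":0},{"delta_pos":[0.0032,0.0047,0.065],"spin":0},{"delta_pos":[0.0032,0.0047,0.065],"spin":0},{"delta_pos":[0.0032,0.0047,0.065],"spin":0}]'
python3 - <<'E'
from rel import *
s=st(); c=snap('wrist','wrist11.png'); s=st()
np.savez('w11.npz',**{k:np.array(v) for k,v in c.items()})
cv2.imwrite('pics/w11c.png',cv2.resize(c['color'][130:250,260:380],None,fx=5,fy=5,interpolation=cv2.INTER_CUBIC))
print(totool(c,s,[[320,195]],ztool=.105))
E
```

```text
t: 13.55
tool_pos: [0.5926, -0.0115, 0.1971]
orientation: [-1.438, -2.793, -0.002]
force: [-0.7, 0.8, -0.8]
opening: 0.015
t 13.55 p [ 0.5926 -0.0115  0.1971] F [-0.69  0.75 -0.75] op 0.01502495830596288 q [-1.070e-01  1.210e-01  1.538e+00  1.000e-03  1.483e+00 -7.260e-01]
[[-0.5809, 0.814, -0.0], [0.814, 0.5809, 0.0011], [0.0009, 0.0006, -1.0]]
t 13.6 p [ 0.593  -0.0115  0.1978] F [-0.57  0.07  0.04] op 0.014777359179963041 q [-1.070e-01  1.210e-01  1.537e+00  1.000e-03  1.483e+00 -7.260e-01]
[[-0.5809, 0.814, 0.0013], [0.814, 0.5809, 0.001], [0.0, 0.0016, -1.0]]
[[0.003422   0.00083953 0.105     ]]
```

View pics/w11c.png

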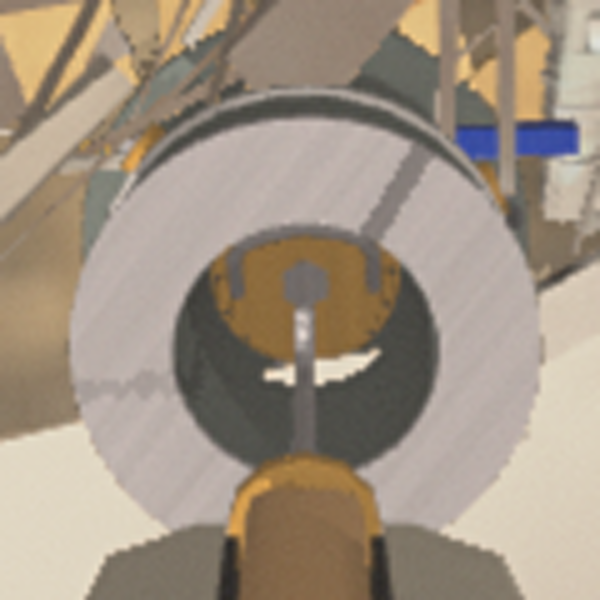

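```bash
python3 -m pendant '[{"delta_pos":[0,0,0.006],"spin":0},{"delta_pos":[0,0,0.012],"spin":0},{"delta_pos":[0,0,0.017],"spin":0},{"delta_pos":[0,0,0.019],"spin":0},{"delta_pos":[0,0,0.019],"spin":0},{"delta_pos":[0,0,0.019],"spin":0}]' 1 10
for i in 1 2 3; do python3 -c "
from plant import robot
s=robot.read_state();print(s['t'],s['tool_pos'],s['force'])"; done; python3 -m pendant '[{"delta_pos":[0,0,0],"spin":0}]'
```

```text
t: 14.2
tool_pos: [0.593, -0.0115, 0.1789]
orientation: [1.438, 2.793, 0.002]
force: [0.7, 0.6, -0.8]
opening: 0.0151
14.2 [ 0.59302923 -0.01150919  0.17885146] [ 0.73264485  0.58858332 -0.82390095]
14.2 [ 0.59302923 -0.01150919  0.17885146] [ 0.73264485  0.58858332 -0.82390095]
14.2 [ 0.59302923 -0.01150919  0.17885146] [ 0.73264485  0.58858332 -0.82390095]
t: 14.3
tool_pos: [0.5932, -0.0115, 0.1791]
orientation: [1.438, 2.792, 0.002]
force: [-0.0, 0.5, -0.1]
opening: 0.0151
```

```bash
cat > ck.py <<'E'
import sys
from plant import robot
s=robot.read_state(); f=s['force'][2]; print(round(s['tool_pos'][2],4),round(f,2)); sys.exit(1 if abs(f)>float(sys.argv[1]) else 0)
E
P="python3 -m pendant"
python3 -m pendant '[{"delta_pos":[0,0,0.001],"spin":0},{"delta_pos":[0,0,0.001],"spin":0}]' >/dev/null && python3 ck.py 2.2 && python3 -m pendant '[{"delta_pos":[0,0,0.001],"spin":0},{"delta_pos":[0,0,0.001],"spin":0}]' >/dev/null && python3 ck.py 2.2 && python3 -m pendant '[{"delta_pos":[0,0,0.001],"spin":0},{"delta_pos":[0,0,0.001],"spin":0}]' >/dev/null && python3 ck.py 2.2 && python3 -m pendant '[{"delta_pos":[0,0,0.001],"spin":0},{"delta_pos":[0,0,0.001],"spin":0}]' >/dev/null && python3 ck.py 2.2 && python3 -m pendant '[{"delta_pos":[0,0,0.001],"spin":0},{"delta_pos":[0,0,0.001],"spin":0}]' >/dev/null && python3 ck.py 2.2 && python3 -m pendant '[{"delta_pos":[0,0,0.001],"spin":0},{"delta_pos":[0,0,0.001],"spin":0}]' >/dev/null && python3 ck.py 2.2 && python3 -m pendant '[{"delta_pos":[0,0,0.001],"spin":0},{"delta_pos":[0,0,0.001],"spin":0}]' >/dev/null && python3 ck.py 2.2 && python3 -m pendant '[{"delta_pos":[0,0,0.001],"spin":0},{"delta_pos":[0,0,0.001],"spin":0}]' >/dev/null && python3 ck.py 2.2
```

```text
0.1782 -0.62
0.1771 -0.71
0.1759 -0.47
0.1746 0.18
0.1734 -0.12
0.1722 -1.16
0.171 -0.6
0.1697 -0.5
```

```bash
python3 -m pendant '[{"delta_pos":[0,0,0.001],"spin":0},{"delta_pos":[0,0,0.001],"spin":0}]' >/dev/null && python3 ck.py 2 && python3 -m pendant '[{"delta_pos":[0,0,0.001],"spin":0},{"delta_pos":[0,0,0.001],"spin":0}]' >/dev/null && python3 ck.py 2 && python3 -m pendant '[{"delta_pos":[0,0,0.001],"spin":0},{"delta_pos":[0,0,0.001],"spin":0}]' >/dev/null && python3 ck.py 2 && python3 -m pendant '[{"delta_pos":[0,0,0.001],"spin":0},{"delta_pos":[0,0,0.001],"spin":0}]' >/dev/null && python3 ck.py 2 && python3 -m pendant '[{"delta_pos":[0,0,0.001],"spin":0},{"delta_pos":[0,0,0.001],"spin":0}]' >/dev/null && python3 ck.py 2 && python3 -m pendant '[{"delta_pos":[0,0,0.001],"spin":0},{"delta_pos":[0,0,0.001],"spin":0}]' >/dev/null && python3 ck.py 2 && python3 -m pendant '[{"delta_pos":[0,0,0.001],"spin":0},{"delta_pos":[0,0,0.001],"spin":0}]' >/dev/null && python3 ck.py 2 && python3 -m pendant '[{"delta_pos":[0,0,0.001],"spin":0},{"delta_pos":[0,0,0.001],"spin":0}]' >/dev/null && python3 ck.py 2
```

```text
0.1686 -1.15
0.1673 -0.08
0.1666 2.12
```

```bash
python3 -m pendant '[{"delta_pos":[0,0,-0.0005],"spin":0},{"delta_pos":[0,0,-0.0008],"spin":0}]' 1 25
python3 - <<'E'
from rel import *
s=st(); c=snap('wrist','wrist12.png'); s=st()
np.savez('w12.npz',**{k:np.array(v) for k,v in c.items()})
cv2.imwrite('pics/w12c.png',cv2.resize(c['color'][130:250,260:380],None,fx=5,fy=5,interpolation=cv2.INTER_CUBIC))
E
```

```text
t: 16.7
tool_pos: [0.5925, -0.0115, 0.1674]
orientation: [-1.438, -2.792, -0.001]
force: [0.2, 0.2, 0.1]
opening: 0.0147
t 16.7 p [ 0.5925 -0.0115  0.1674] F [0.19 0.19 0.13] op 0.014675712982707936 q [-1.060e-01  1.390e-01  1.573e+00  1.000e-03  1.430e+00 -7.260e-01]
[[-0.5809, 0.814, -0.0002], [0.814, 0.5809, 0.0011], [0.001, 0.0004, -1.0]]
t 16.75 p [ 0.5925 -0.0114  0.1674] F [-0.1   0.03 -0.4 ] op 0.01462134566436139 q [-1.060e-01  1.390e-01  1.573e+00  1.000e-03  1.430e+00 -7.260e-01]
[[-0.5809, 0.814, -0.0002], [0.814, 0.5809, 0.0011], [0.001, 0.0005, -1.0]]
```

View pics/w12c.png

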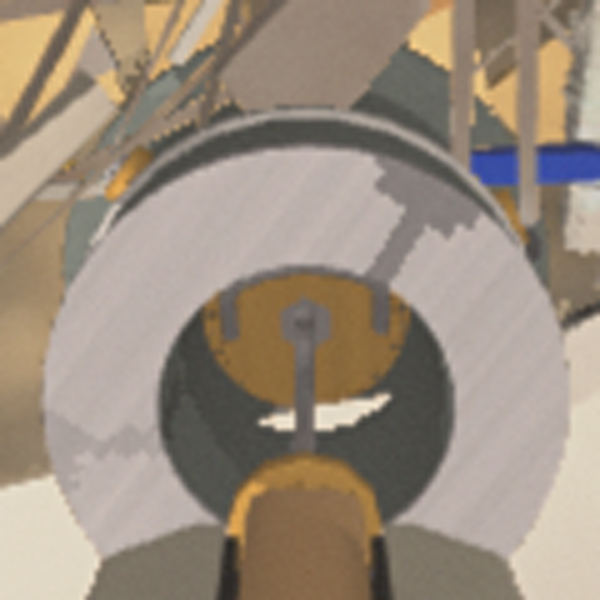

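Run:
```python
from rel import *
c=dict(np.load('w12.npz')); s=robot.read_state()
f=lambda x,y:[260+x/5-.4,130+y/5-.4]
print('tip',totool(c,s,[f(305,310)],ztool=.105))
print('hex',totool(c,s,[f(305,322)],zw=.0505))
r=totool(c,s,[f(160,405),f(455,405)],zw=.1);print(r.mean(0))
r=totool(c,s,[f(45,395),f(570,395),f(308,146)],zw=.1);print('outer',r.mean(0),r)
print('hinges',totool(c,s,[f(230,330),f(380,325)],zw=.0545))
print('bail peak',totool(c,s,[f(305,271)],zw=.066))
cv2.imwrite('pics/w12d.png',cv2.resize(c['color'][175:225,290:350],None,fx=12,fy=12,interpolation=cv2.INTER_CUBIC))
```

```text
tip [[0.00595324 0.00177979 0.105     ]]
hex [[0.00049657 0.00178872 0.11694964]]
[0.0007305  0.00214051 0.06744964]
outer [0.01521497 0.00215902 0.06744964] [[ 0.00235554 -0.03838039  0.06744964]
 [ 0.002343    0.04266423  0.06744964]
 [ 0.04094637  0.00219323  0.06744964]]
hinges [[ 8.36022169e-05 -1.18577261e-02  1.12949643e-01]
 [ 1.02318171e-03  1.54175068e-02  1.12949643e-01]]
bail peak [[0.01385815 0.00177672 0.10144964]]
```

View pics/w12d.png

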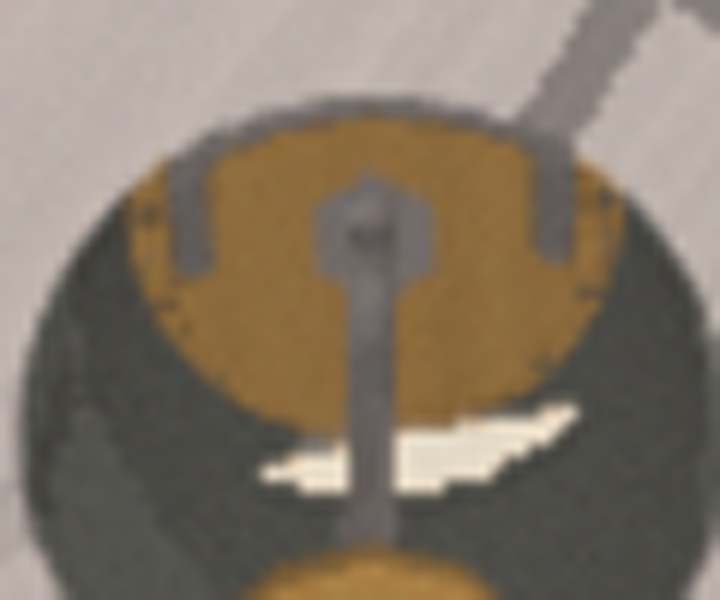

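```bash
python3 -m pendant '[{"delta_pos":[0.002,0,0],"spin":0},{"delta_pos":[0.004,0,0],"spin":0},{"delta_pos":[0.006,0,0],"spin":0},{"delta_pos":[0.008,0,0],"spin":0},{"delta_pos":[0.01,0,0],"spin":0},{"delta_pos":[0.01,0,0],"spin":0}]' 1 10
python3 -c "from h import *; st()"
python3 -m pendant '[{"delta_pos":[0,0,0.0008],"spin":0},{"delta_pos":[0,0,0.0008],"spin":0}]' >/dev/null && python3 ck.py 2 && python3 -m pendant '[{"delta_pos":[0,0,0.0008],"spin":0},{"delta_pos":[0,0,0.0008],"spin":0}]' >/dev/null && python3 ck.py 2 && python3 -m pendant '[{"delta_pos":[0,0,0.0008],"spin":0},{"delta_pos":[0,0,0.0008],"spin":0}]' >/dev/null && python3 ck.py 2
```

```text
t: 17.35
tool_pos: [0.5865, -0.003, 0.1674]
orientation: [-1.437, -2.793, -0.001]
force: [-0.3, -0.4, -0.2]
opening: 0.015
t 17.35 p [ 0.5865 -0.003   0.1674] F [-0.26 -0.38 -0.23] op 0.014961627459823082 q [-9.300e-02  1.230e-01  1.590e+00  1.000e-03  1.429e+00 -7.140e-01]
[[-0.5811, 0.8138, -0.0003], [0.8138, 0.5811, 0.0012], [0.0011, 0.0005, -1.0]]
0.1668 0.23
0.1665 4.64
```

```bash
python3 -m pendant '[{"delta_pos":[0,0,-0.0009],"spin":0},{"delta_pos":[0.001,0,-0.0009],"spin":0},{"delta_pos":[0.002,0,-0.0009],"spin":0},{"delta_pos":[0.003,0,-0.0009],"spin":0},{"delta_pos":[0.0038,0,-0.0009],"spin":0},{"delta_pos":[0.0038,0,-0.0009],"spin":0}]' 1 25
python3 - <<'E'
from rel import *
s=st(); c=snap('wrist','wrist13.png'); s=st()
np.savez('w13.npz',**{k:np.array(v) for k,v in c.items()})
cv2.imwrite('pics/w13c.png',cv2.resize(c['color'][165:225,280:360],None,fx=9,fy=9,interpolation=cv2.INTER_CUBIC))
E
```

```text
t: 18.35
tool_pos: [0.5845, 0.0001, 0.1673]
orientation: [-1.438, -2.793, -0.002]
force: [-0.0, -0.2, -0.6]
opening: 0.0149
t 18.35 p [5.845e-01 1.000e-04 1.673e-01] F [-0.04 -0.19 -0.58] op 0.014922117681377927 q [-8.800e-02  1.170e-01  1.597e+00  1.000e-03  1.427e+00 -7.090e-01]
[[-0.5812, 0.8138, 0.0004], [0.8138, 0.5812, 0.0011], [0.0007, 0.0009, -1.0]]
t 18.4 p [5.846e-01 1.000e-04 1.673e-01] F [ 0.32  0.1  -0.48] op 0.014664686780642457 q [-8.800e-02  1.170e-01  1.597e+00  1.000e-03  1.427e+00 -7.090e-01]
[[-0.5812, 0.8138, 0.0005], [0.8138, 0.5812, 0.0011], [0.0006, 0.0011, -1.0]]
```

View pics/w13c.png

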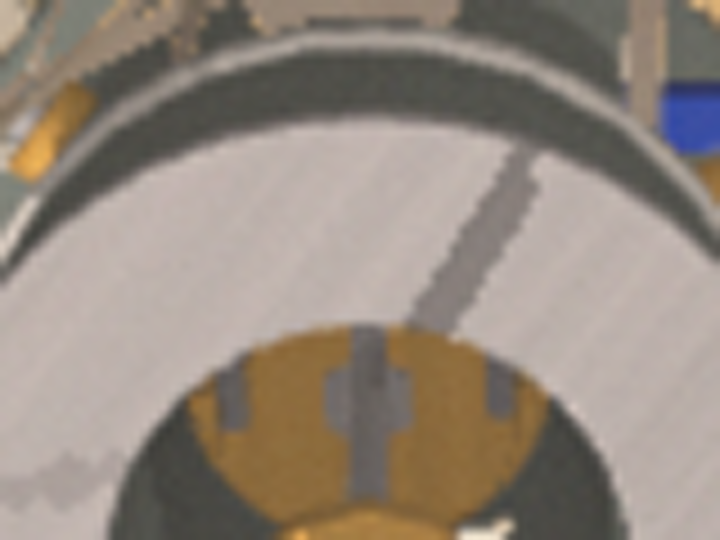

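```bash
python3 -m pendant '[{"delta_pos":[0,0,-0.002],"spin":0},{"delta_pos":[0,0,-0.004],"spin":0},{"delta_pos":[0,0,-0.006],"spin":0},{"delta_pos":[0,0,-0.008],"spin":0},{"delta_pos":[0,0,-0.0085],"spin":0},{"delta_pos":[0,0,-0.0085],"spin":0}]'
python3 - <<'E'
from rel import *
s=st(); c=snap('wrist','wrist14.png'); s=st()
cv2.imwrite('pics/w14c.png',cv2.resize(c['color'][165:225,280:360],None,fx=9,fy=9,interpolation=cv2.INTER_CUBIC))
E
```

```text
t: 19.0
tool_pos: [0.5847, 0.0001, 0.176]
orientation: [1.437, 2.793, 0.002]
force: [0.6, 0.6, 0.2]
opening: 0.0152
t 19.0 p [5.847e-01 1.000e-04 1.760e-01] F [0.6  0.62 0.25] op 0.015181078208613873 q [-8.800e-02  1.110e-01  1.587e+00  1.000e-03  1.443e+00 -7.090e-01]
[[-0.5812, 0.8138, 0.0009], [0.8138, 0.5812, 0.001], [0.0004, 0.0013, -1.0]]
t 19.05 p [5.846e-01 1.000e-04 1.759e-01] F [ 0.12  0.96 -0.48] op 0.0150540168152265 q [-8.800e-02  1.120e-01  1.587e+00  1.000e-03  1.443e+00 -7.090e-01]
[[-0.5811, 0.8138, 0.0006], [0.8138, 0.5811, 0.0011], [0.0005, 0.0012, -1.0]]
```

View pics/w14c.png

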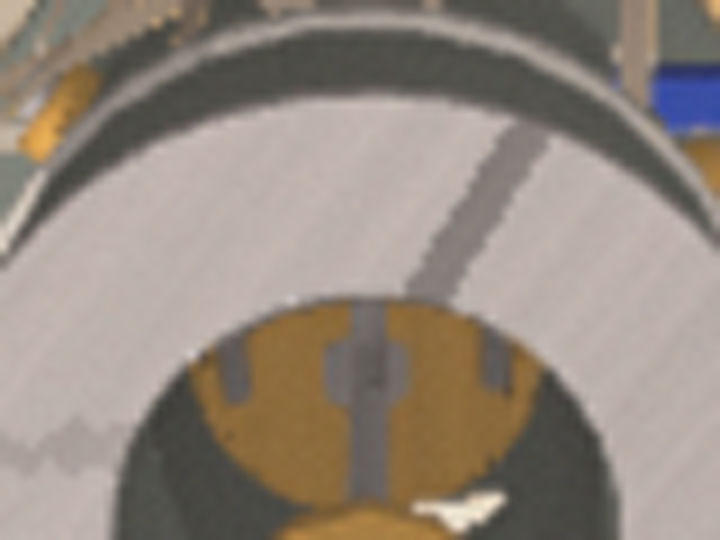

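Bail legs still lie the same way and there is no load; now swing it toward the axis.

```bash
python3 -m pendant '[{"delta_pos":[-0.0015,0,-0.001],"spin":0},{"delta_pos":[-0.003,0,-0.002],"spin":0},{"delta_pos":[-0.0045,0,-0.003],"spin":0},{"delta_pos":[-0.006,0,-0.004],"spin":0},{"delta_pos":[-0.0075,0,-0.005],"spin":0},{"delta_pos":[-0.009,0,-0.0055],"spin":0},{"delta_pos":[-0.0105,0,-0.006],"spin":0},{"delta_pos":[-0.012,0,-0.006],"spin":0},{"delta_pos":[-0.0125,0,-0.006],"spin":0},{"delta_pos":[-0.0125,0,-0.006],"spin":0}]'
python3 - <<'E'
from rel import *
s=st(); c=snap('wrist','wrist15.png'); s=st()
cv2.imwrite('pics/w15c.png',cv2.resize(c['color'][165:225,280:360],None,fx=9,fy=9,interpolation=cv2.INTER_CUBIC))
E
```

```text
t: 20.05
tool_pos: [0.5919, -0.0102, 0.1818]
orientation: [-1.438, -2.793, -0.002]
force: [1.0, 0.7, 0.3]
opening: 0.0153
t 20.05 p [ 0.5919 -0.0102  0.1818] F [0.96 0.68 0.27] op 0.015287249461810598 q [-1.050e-01  1.270e-01  1.559e+00  1.000e-03  1.455e+00 -7.250e-01]
[[-0.5811, 0.8139, 0.0005], [0.8139, 0.5811, 0.0011], [0.0006, 0.0011, -1.0]]
t 20.1 p [ 0.5918 -0.0101  0.1818] F [ 0.33  0.23 -0.97] op 0.014424455956646669 q [-1.040e-01  1.270e-01  1.559e+00  1.000e-03  1.455e+00 -7.250e-01]
[[-0.5811, 0.8138, 0.0005], [0.8138, 0.5811, 0.0011], [0.0007, 0.001, -1.0]]
```

View pics/w15c.png

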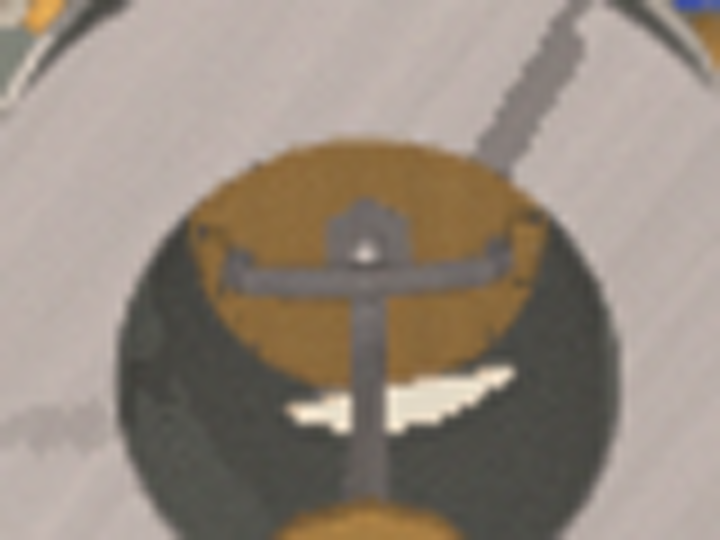

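```bash
python3 -m pendant '[{"delta_pos":[0,0,0],"spin":0},{"delta_pos":[0,0,-0.001],"spin":0},{"delta_pos":[0,0,-0.0015],"spin":0},{"delta_pos":[0,0,-0.0015],"spin":0}]' 1 45; python3 ck.py 15 && python3 -m pendant '[{"delta_pos":[0,0,-0.0005],"spin":0},{"delta_pos":[0,0,-0.001],"spin":0}]' >/dev/null && python3 ck.py 15 && python3 -m pendant '[{"delta_pos":[0,0,-0.0005],"spin":0},{"delta_pos":[0,0,-0.001],"spin":0}]' >/dev/null && python3 ck.py 15 &&  python3 -m pendant '[{"delta_pos":[0,0,-0.0005],"spin":0},{"delta_pos":[0,0,-0.001],"spin":0}]' >/dev/null && python3 ck.py 15
```

```text
t: 20.5
tool_pos: [0.5919, -0.0101, 0.1835]
orientation: [1.438, 2.793, 0.002]
force: [-0.4, -0.3, -0.4]
opening: 0.0148
0.1835 -0.36
0.1845 -2.7
0.1849 -5.35
0.1852 -7.82
```

```bash
python3 -m pendant '[{"delta_pos":[0,0,-0.0005],"spin":0},{"delta_pos":[0,0,-0.001],"spin":0}]' >/dev/null && python3 ck.py 15 && python3 -m pendant '[{"delta_pos":[0,0,-0.0005],"spin":0},{"delta_pos":[0,0,-0.001],"spin":0}]' >/dev/null && python3 ck.py 14.5 &&  python3 -m pendant '[{"delta_pos":[0,0,-0.0005],"spin":0},{"delta_pos":[0,0,-0.0007],"spin":0}]' >/dev/null && python3 ck.py 14 &&  python3 -m pendant '[{"delta_pos":[0,0,-0.0005],"spin":0},{"delta_pos":[0,0,-0.0007],"spin":0}]' >/dev/null && python3 ck.py 14;python3 -c "from h import *; st()"
```

```text
0.1855 -9.97
0.1858 -11.88
0.1861 -10.8
0.1864 -12.95
t 21.9 p [ 0.5899 -0.01    0.1864] F [  1.28  -0.82 -12.95] op 0.014680175533032375 q [-1.040e-01  1.250e-01  1.553e+00  1.000e-03  1.469e+00 -7.250e-01]
[[-0.5811, 0.8138, -0.0051], [0.8138, 0.5811, 0.0016], [0.0043, -0.0032, -1.0]]
```

```bash
python3 -m pendant '[{"delta_pos":[-0.0004,0.0005,-0.0006],"spin":0},{"delta_pos":[-0.0008,0.001,-0.0012],"spin":0},{"delta_pos":[-0.0012,0.0016,-0.0018],"spin":0}]';python3 -c "from h import *; st()"
```

```text
t: 22.2
tool_pos: [0.5916, -0.01, 0.1879]
orientation: [-1.435, -2.788, 0.002]
force: [-0.3, -1.5, -12.0]
opening: 0.015
t 22.2 p [ 0.5916 -0.01    0.1879] F [ -0.3   -1.47 -11.98] op 0.01496838204674997 q [-1.040e-01  1.300e-01  1.545e+00  1.000e-03  1.473e+00 -7.240e-01]
[[-0.5811, 0.8138, -0.0061], [0.8138, 0.5811, 0.0016], [0.0049, -0.0041, -1.0]]
```

```bash
python3 -m pendant '[{"delta_pos":[-0.0002,0.0003,-0.0008],"spin":0},{"delta_pos":[-0.0003,0.0004,-0.0016],"spin":0},{"delta_pos":[-0.0003,0.0004,-0.0024],"spin":0},{"delta_pos":[-0.0003,0.0004,-0.0032],"spin":0},{"delta_pos":[-0.0003,0.0004,-0.004],"spin":0},{"delta_pos":[-0.0003,0.0004,-0.0048],"spin":0}]';python3 -c "from h import *; st()"
```

```text
t: 22.8
tool_pos: [0.5922, -0.01, 0.1929]
orientation: [-1.435, -2.788, 0.002]
force: [0.1, 0.1, -11.8]
opening: 0.0148
t 22.8 p [ 0.5922 -0.01    0.1929] F [  0.09   0.06 -11.82] op 0.01477459086091883 q [-1.040e-01  1.280e-01  1.537e+00  1.000e-03  1.482e+00 -7.240e-01]
[[-0.5811, 0.8138, -0.006], [0.8138, 0.5811, 0.0016], [0.0048, -0.004, -1.0]]
```

```bash
python3 -m pendant '[{"delta_pos":[0,0,-0.001],"spin":0},{"delta_pos":[0,0,-0.002],"spin":0},{"delta_pos":[0,0,-0.003],"spin":0},{"delta_pos":[0,0,-0.004],"spin":0},{"delta_pos":[0,0,-0.005],"spin":0},{"delta_pos":[0,0,-0.006],"spin":0},{"delta_pos":[0,0,-0.007],"spin":0},{"delta_pos":[0,0,-0.008],"spin":0},{"delta_pos":[0,0,-0.009],"spin":0},{"delta_pos":[0,0,-0.01],"spin":0}]';python3 -c "from h import *; st()"
```

```text
t: 23.8
tool_pos: [0.5923, -0.0101, 0.203]
orientation: [-1.435, -2.788, 0.002]
force: [0.1, -0.4, -12.1]
opening: 0.0145
t 23.8 p [ 0.5923 -0.0101  0.203 ] F [  0.09  -0.38 -12.11] op 0.014536025928080707 q [-1.040e-01  1.230e-01  1.525e+00  1.000e-03  1.500e+00 -7.240e-01]
[[-0.5811, 0.8138, -0.0059], [0.8138, 0.5811, 0.0016], [0.0047, -0.0039, -1.0]]
```

```bash
python3 -m pendant '[{"delta_pos":[0,0,-0.0005],"spin":0},{"delta_pos":[0,0,-0.001],"spin":0},{"delta_pos":[0,0,-0.0015],"spin":0},{"delta_pos":[0,0,-0.002],"spin":0},{"delta_pos":[0,0,-0.0025],"spin":0},{"delta_pos":[0,0,-0.003],"spin":0},{"delta_pos":[0,0,-0.0035],"spin":0},{"delta_pos":[0,0,-0.004],"spin":0},{"delta_pos":[0,0,-0.0045],"spin":0},{"delta_pos":[0,0,-0.005],"spin":0}]';python3 -c "from h import *; st()"
```

```text
t: 24.8
tool_pos: [0.5926, -0.0101, 0.2087]
orientation: [-1.436, -2.789, 0.001]
force: [-1.4, -0.0, -1.6]
opening: 0.0151
t 24.8 p [ 0.5926 -0.0101  0.2087] F [-1.41 -0.04 -1.61] op 0.01509455391721129 q [-1.040e-01  1.200e-01  1.517e+00  1.000e-03  1.509e+00 -7.240e-01]
[[-0.5811, 0.8138, -0.0048], [0.8138, 0.5811, 0.0014], [0.004, -0.003, -1.0]]
```

```bash
python3 -m pendant '[{"delta_pos":[0,0,-0.001],"spin":0},{"delta_pos":[0,0,-0.003],"spin":0},{"delta_pos":[0,0,-0.006],"spin":0},{"delta_pos":[0,0,-0.01],"spin":0},{"delta_pos":[0,0,-0.014],"spin":0},{"delta_pos":[0,0,-0.018],"spin":0},{"delta_pos":[0,0,-0.022],"spin":0},{"delta_pos":[0,0,-0.025],"spin":0},{"delta_pos":[0,0,-0.027],"spin":0},{"delta_pos":[0,0,-0.028],"spin":0}]'
python3 - <<'E'
from rel import *
s=st(); c=snap('wrist','wrist16.png'); s=st()
cv2.imwrite('pics/w16c.png',cv2.resize(c['color'][130:250,260:380],None,fx=5,fy=5,interpolation=cv2.INTER_CUBIC))
E
```

```text
t: 25.8
tool_pos: [0.5929, -0.0102, 0.237]
orientation: [-1.436, -2.789, 0.001]
force: [0.0, 0.7, -2.4]
opening: 0.0149
t 25.8 p [ 0.5929 -0.0102  0.237 ] F [ 0.    0.67 -2.39] op 0.014894853074151709 q [-1.040e-01  1.090e-01  1.478e+00  1.000e-03  1.559e+00 -7.240e-01]
[[-0.5811, 0.8138, -0.0045], [0.8138, 0.5811, 0.0014], [0.0038, -0.0028, -1.0]]
t 25.85 p [ 0.5929 -0.0102  0.237 ] F [-0.13  0.15 -1.24] op 0.014482380137740919 q [-1.040e-01  1.090e-01  1.478e+00  1.000e-03  1.559e+00 -7.240e-01]
[[-0.5811, 0.8138, -0.0044], [0.8138, 0.5811, 0.0014], [0.0037, -0.0028, -1.0]]
```

View pics/w16c.png

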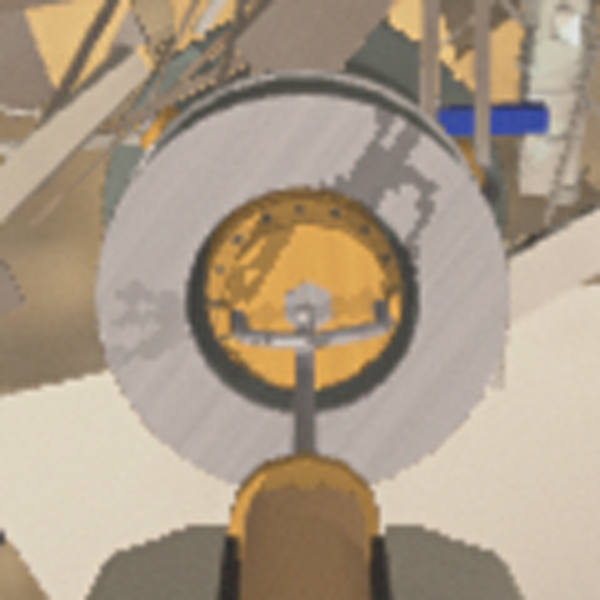

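```bash
python3 -m pendant '[{"delta_pos":[0,0,-0.002],"spin":0},{"delta_pos":[0,0,-0.006],"spin":0},{"delta_pos":[0,0,-0.012],"spin":0},{"delta_pos":[0,0,-0.02],"spin":0},{"delta_pos":[0,0,-0.028],"spin":0},{"delta_pos":[0,0,-0.036],"spin":0},{"delta_pos":[0,0,-0.044],"spin":0},{"delta_pos":[0,0,-0.051],"spin":0},{"delta_pos":[0,0,-0.056],"spin":0},{"delta_pos":[0,0,-0.058],"spin":0}]'
python3 - <<'E'
from rel import *
s=st(); c=snap('wrist','wrist17.png'); s=st()
np.savez('w17.npz',**{k:np.array(v) for k,v in c.items()})
print(w(c,robot.mark_of('wrist','tin_floor')[0]['location']),robot.mark_of('wrist','tin_floor')[0]['score'])
ct=snap('top','top17.png');k=robot.mark_of('top','tin_floor')[0];print(w(ct,k['location']),k['score'])
m=robot.outline_of('top','tin_floor'); 
M=m[0]['mask'].astype(np.uint8); ys,xs=np.nonzero(M); print(m[0]['score'],xs.min(),xs.max(),ys.min(),ys.max()); print('centre top z.018',atz(ct,[[(xs.min()+xs.max())/2,(ys.min()+ys.max())/2]],.016))
E
```

```text
t: 26.85
tool_pos: [0.5934, -0.0103, 0.2958]
orientation: [-1.436, -2.79, 0.001]
force: [-0.3, 0.1, -1.5]
opening: 0.0147
t 26.85 p [ 0.5934 -0.0103  0.2958] F [-0.34  0.11 -1.47] op 0.014679117585365168 q [-1.040e-01  9.700e-02  1.384e+00  1.000e-03  1.663e+00 -7.240e-01]
[[-0.5811, 0.8138, -0.0035], [0.8138, 0.5811, 0.0013], [0.0031, -0.0021, -1.0]]
t 26.9 p [ 0.5933 -0.0103  0.2958] F [-0.34 -0.29 -1.08] op 0.014967300492045983 q [-1.040e-01  9.700e-02  1.384e+00  1.000e-03  1.663e+00 -7.240e-01]
[[-0.5811, 0.8138, -0.0036], [0.8138, 0.5811, 0.0013], [0.0032, -0.0022, -1.0]]
[0.4379385  0.06734226 0.00261511] 0.91
[0.44311755 0.06277095 0.00157036] 0.81
0.82 324 362 223 260
centre top z.018 [[0.43958031 0.06354788 0.016     ]]
```

View pics/wrist17.png

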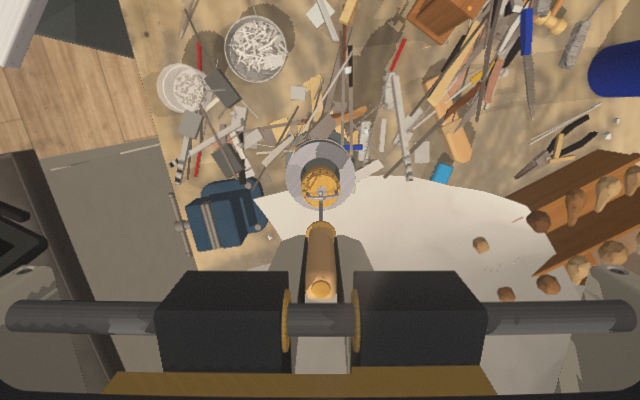

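View pics/top17.png

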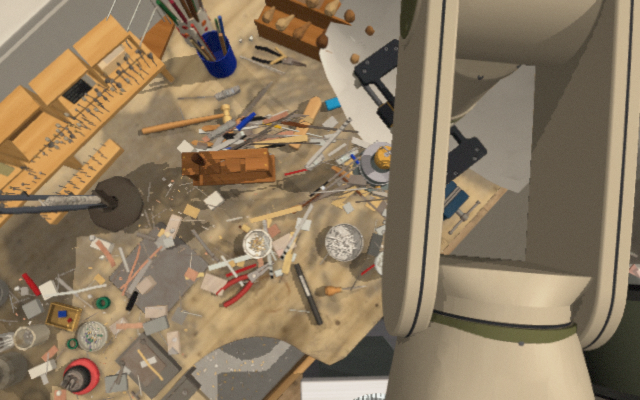

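```bash
python3 -m pendant '[{"delta_pos":[0.0015,-0.0008,0],"spin":0},{"delta_pos":[0.006,-0.0033,0],"spin":0},{"delta_pos":[0.0135,-0.0074,0],"spin":0},{"delta_pos":[0.0225,-0.0123,0],"spin":0},{"delta_pos":[0.033,-0.018,0],"spin":0},{"delta_pos":[0.0435,-0.0237,0],"spin":0},{"delta_pos":[0.054,-0.0295,0],"spin":0},{"delta_pos":[0.0645,-0.0352,0],"spin":0},{"delta_pos":[0.075,-0.041,0],"spin":0},{"delta_pos":[0.0855,-0.0467,0],"spin":0}]' >/dev/null
python3 - <<'E'
from h import *
s=st();R=Ro.from_rotvec(s['orientation']).as_matrix(); z=R[:,2]
b=s['tool_pos']+.113*z; d=np.array([.4395,.064,b[2]])-b; print(R.T@d)
E
```

```text
t 28.15 p [0.5043 0.0327 0.2951] F [ 0.05 -0.49 -1.77] op 0.014590154571140379 q [-3.800e-02 -1.420e-01  1.621e+00  1.000e-03  1.667e+00 -6.580e-01]
[[-0.5812, 0.8138, -0.0052], [0.8138, 0.5812, 0.0015], [0.0043, -0.0033, -1.0]]
[ 0.0626317  -0.03412755  0.00038113]
```

```bash
python3 -m pendant '[{"delta_pos":[0.0105,-0.0057,0],"spin":0},{"delta_pos":[0.021,-0.0114,0],"spin":0},{"delta_pos":[0.0315,-0.0172,0],"spin":0},{"delta_pos":[0.041,-0.0224,0],"spin":0},{"delta_pos":[0.049,-0.0267,0],"spin":0},{"delta_pos":[0.055,-0.03,0],"spin":0},{"delta_pos":[0.0595,-0.0324,0],"spin":0},{"delta_pos":[0.062,-0.0338,0],"spin":0},{"delta_pos":[0.0626,-0.0341,0],"spin":0},{"delta_pos":[0.0626,-0.0341,0],"spin":0}]' >/dev/null
python3 - <<'E'
from rel import *
s=st(); c=snap('wrist','wrist18.png'); s=st()
np.savez('w18.npz',**{k:np.array(v) for k,v in c.items()})
k=robot.mark_of('wrist','tin_floor')[0];print(w(c,k['location']),k['score'])
ct=snap('top','top18.png')
cv2.imwrite('pics/w18c.png',cv2.resize(c['color'][110:260,250:400],None,fx=4,fy=4,interpolation=cv2.INTER_CUBIC))
E
```

```text
t 29.15 p [0.4403 0.0637 0.2955] F [ 0.49 -0.73 -2.12] op 0.015038861232651291 q [ 0.027 -0.311  1.765  0.002  1.693 -0.593]
[[-0.5811, 0.8138, -0.005], [0.8138, 0.5811, 0.0014], [0.004, -0.0032, -1.0]]
t 29.2 p [0.4403 0.0637 0.2954] F [ 0.31  0.04 -2.3 ] op 0.014709963208093093 q [ 0.027 -0.311  1.765  0.002  1.693 -0.593]
[[-0.5811, 0.8138, -0.0051], [0.8139, 0.5811, 0.0015], [0.0042, -0.0033, -1.0]]
[0.43831623 0.06566875 0.00314184] 0.94
```

View pics/w18c.png

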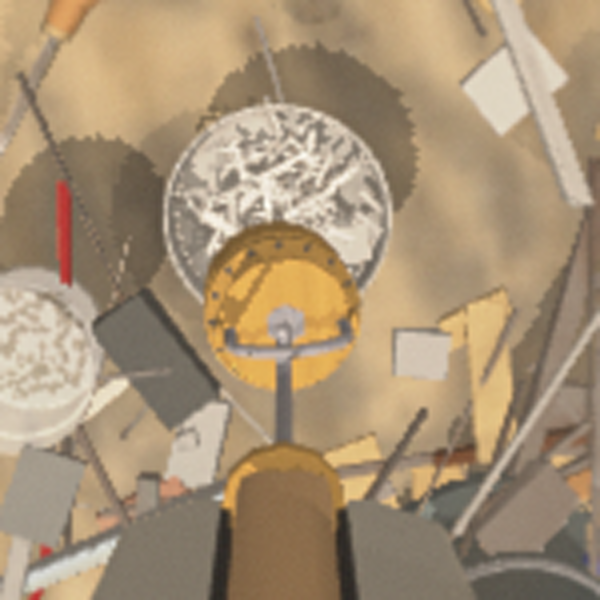

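View pics/top18.png

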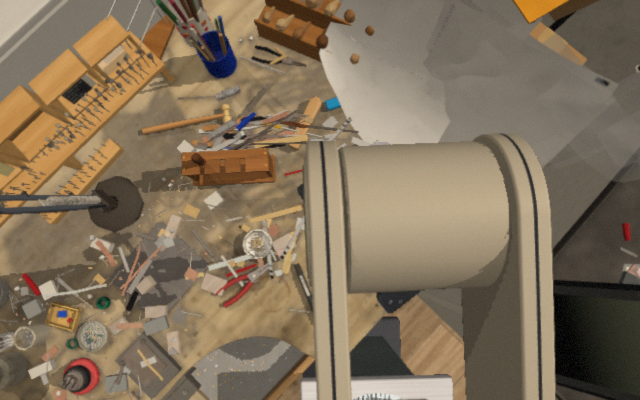

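Run:
```python
from rel import *
c=dict(np.load('w18.npz')); s=robot.read_state()
f=lambda x,y:[250+x/4-.4,110+y/4-.4]
print('tip',totool(c,s,[f(285,320)],ztool=.105))
P=totool(c,s,[f(163,210),f(393,210),f(278,103),f(190,145),f(365,145),f(185,285),f(375,275)],zw=.018)
A=np.c_[2*P[:,:2],np.ones(len(P))]; x=np.linalg.lstsq(A,(P[:,:2]**2).sum(1),rcond=None)[0]; print(x[:2],np.sqrt(x[2]+x[:2]@x[:2]))
R=Ro.from_rotvec(s['orientation']).as_matrix();print(R.T@np.array([0,0,-1]))
# expected cup axis at tin depth, hanging vertically from bend
b=s['tool_pos']+R@np.array([-.0005,0,.113]); b[2]=.018; print('axis down in tool',R.T@(b-s['tool_pos']))
```

```text
tip [[0.00785373 0.00204292 0.105     ]]
[-0.00045126 -0.00031023] 0.04022736139352145
[-0.00425238  0.00350135  0.99998483]
axis down in tool [-0.00119887  0.00057544  0.27734562]
```

Run:
```python
from rel import *
c=dict(np.load('w18.npz')); s=robot.read_state()
f=lambda x,y:[250+x/4-.4,110+y/4-.4]
r=totool(c,s,[f(204,300),f(362,305),f(280,222),f(284,391)],zw=.152);print(r,r.mean(0))
```

```text
[[ 0.00308816 -0.01811083  0.14334852]
 [ 0.00180488  0.02135637  0.14334852]
 [ 0.02276483  0.00087361  0.14334852]
 [-0.02074714  0.00186763  0.14334852]] [0.00172768 0.00149669 0.14334852]
```

```bash
python3 -m pendant '[{"delta_pos":[0.0005,-0.001,0.002],"spin":0},{"delta_pos":[0.001,-0.002,0.007],"spin":0},{"delta_pos":[0.001,-0.003,0.015],"spin":0},{"delta_pos":[0.001,-0.003,0.025],"spin":0},{"delta_pos":[0.001,-0.003,0.036],"spin":0},{"delta_pos":[0.001,-0.003,0.047],"spin":0},{"delta_pos":[0.001,-0.003,0.057],"spin":0},{"delta_pos":[0.001,-0.003,0.066],"spin":0},{"delta_pos":[0.001,-0.003,0.072],"spin":0},{"delta_pos":[0.001,-0.003,0.075],"spin":0}]' >/dev/null
python3 - <<'E'
from rel import *
s=st(); c=snap('wrist','wrist19.png'); s=st()
np.savez('w19.npz',**{k:np.array(v) for k,v in c.items()})
cv2.imwrite('pics/w19c.png',cv2.resize(c['color'][110:260,250:400],None,fx=4,fy=4,interpolation=cv2.INTER_CUBIC))
E
```

```text
t 30.3 p [0.4366 0.0628 0.2196] F [ 0.2  -0.53 -1.58] op 0.014931498320095654 q [ 0.025 -0.307  1.899  0.002  1.556 -0.595]
[[-0.5809, 0.8139, -0.0061], [0.8139, 0.5809, 0.0014], [0.0047, -0.0042, -1.0]]
t 30.35 p [0.4366 0.0628 0.2195] F [-1.07  1.11 -2.18] op 0.014245474100218852 q [ 0.025 -0.307  1.899  0.002  1.556 -0.595]
[[-0.581, 0.8139, -0.0062], [0.8139, 0.581, 0.0014], [0.0048, -0.0042, -1.0]]
```

View pics/w19c.png

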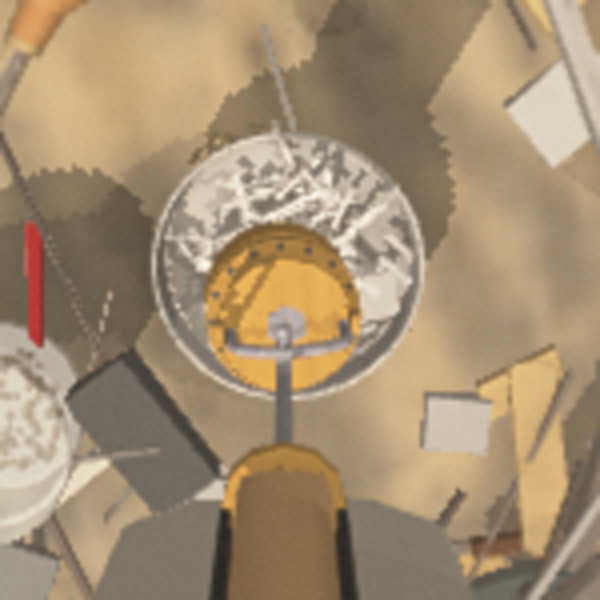

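Run:
```python
from rel import *
c=dict(np.load('w19.npz')); s=robot.read_state()
f=lambda x,y:[250+x/4-.4,110+y/4-.4]
P=totool(c,s,[f(152,265),f(425,265),f(285,133),f(292,398),f(190,175),f(190,362),f(385,175)],zw=.018)
A=np.c_[2*P[:,:2],np.ones(len(P))]; x=np.linalg.lstsq(A,(P[:,:2]**2).sum(1),rcond=None)[0]; print(x[:2],np.sqrt(x[2]+x[:2]@x[:2]))
r=totool(c,s,[f(205,305),f(361,305),f(284,391)],zw=.0775);print(r)
print(w(c,robot.mark_of('wrist','tin_floor')[0]['location']))
```

```text
[-0.0021803   0.00297482] 0.04002566244049453
[[ 0.00203318 -0.01780899  0.1420025 ]
 [ 0.00202949  0.0210109   0.1420025 ]
 [-0.02042187  0.00185218  0.1420025 ]]
[0.43639043 0.06675894 0.00225486]
```

```bash
python3 -m pendant '[{"delta_pos":[-0.001,0.001,0.004],"spin":0},{"delta_pos":[-0.001,0.001,0.01],"spin":0},{"delta_pos":[-0.001,0.001,0.017],"spin":0},{"delta_pos":[-0.001,0.001,0.024],"spin":0},{"delta_pos":[-0.001,0.001,0.03],"spin":0},{"delta_pos":[-0.001,0.001,0.035],"spin":0},{"delta_pos":[-0.001,0.001,0.039],"spin":0},{"delta_pos":[-0.001,0.001,0.041],"spin":0},{"delta_pos":[-0.001,0.001,0.042],"spin":0},{"delta_pos":[-0.001,0.001,0.042],"spin":0}]' 
python3 -m pendant '[{"delta_pos":[0,0,0.001],"spin":0},{"delta_pos":[0,0,0.002],"spin":0},{"delta_pos":[0,0,0.002],"spin":0}]'|grep -E 'tool_pos|force'
python3 -m pendant '[{"delta_pos":[0,0,0.001],"spin":0},{"delta_pos":[0,0,0.002],"spin":0},{"delta_pos":[0,0,0.002],"spin":0}]'|grep -E 'tool_pos|force'
python3 -m pendant '[{"delta_pos":[0,0,0.001],"spin":0},{"delta_pos":[0,0,0.002],"spin":0},{"delta_pos":[0,0,0.002],"spin":0}]'|grep -E 'tool_pos|force'
```

```text
t: 31.4
tool_pos: [0.4379, 0.0627, 0.1781]
orientation: [-1.435, -2.788, 0.002]
force: [0.2, -0.5, -2.4]
opening: 0.0149
tool_pos: [0.4379, 0.0627, 0.176]
force: [-0.4, -0.2, -2.4]
tool_pos: [0.4378, 0.0627, 0.1738]
force: [0.3, -0.7, -0.7]
tool_pos: [0.4377, 0.0627, 0.1716]
force: [-0.0, -0.1, -1.2]
```

```bash
python3 -m pendant '[{"delta_pos":[0,0,0.0015],"spin":0},{"delta_pos":[0,0,0.003],"spin":0},{"delta_pos":[0,0,0.0045],"spin":0},{"delta_pos":[0,0,0.006],"spin":0},{"delta_pos":[0,0,0.0075],"spin":0},{"delta_pos":[0,0,0.009],"spin":0},{"delta_pos":[0,0,0.01],"spin":0},{"delta_pos":[0,0,0.01],"spin":0}]'
python3 - <<'E'
from rel import *
s=st(); c=snap('wrist','wrist20.png'); s=st()
cv2.imwrite('pics/w20c.png',cv2.resize(c['color'][110:260,250:400],None,fx=4,fy=4,interpolation=cv2.INTER_CUBIC))
E
```

```text
t: 33.1
tool_pos: [0.4375, 0.0627, 0.1614]
orientation: [-1.435, -2.787, 0.003]
force: [0.3, -0.2, -1.2]
opening: 0.0149
t 33.1 p [0.4375 0.0627 0.1614] F [ 0.29 -0.21 -1.23] op 0.014902145729905704 q [ 0.025 -0.271  1.976  0.002  1.444 -0.595]
[[-0.581, 0.8139, -0.0066], [0.8139, 0.581, 0.0014], [0.005, -0.0046, -1.0]]
t 33.15 p [0.4375 0.0627 0.1615] F [ 0.31 -0.46  0.3 ] op 0.014825167340667774 q [ 0.025 -0.271  1.976  0.002  1.444 -0.595]
[[-0.581, 0.8139, -0.0065], [0.8139, 0.581, 0.0014], [0.0049, -0.0045, -1.0]]
```

View pics/w20c.png

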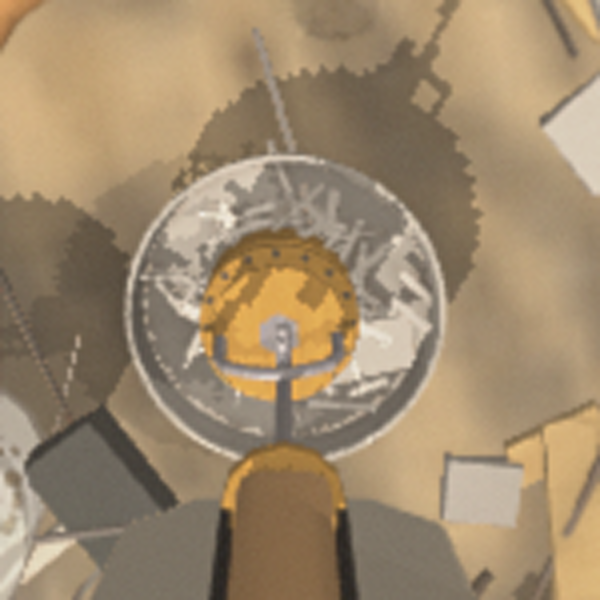

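```bash
python3 -m pendant '[{"delta_pos":[0,0,0.0015],"spin":0},{"delta_pos":[0,0,0.003],"spin":0},{"delta_pos":[0,0,0.0045],"spin":0},{"delta_pos":[0,0,0.0055],"spin":0},{"delta_pos":[0,0,0.0062],"spin":0},{"delta_pos":[0,0,0.0062],"spin":0}]' 1 20; python3 ck.py 2 && python3 -m pendant '[{"delta_pos":[0,0,0.0008],"spin":0},{"delta_pos":[0,0,0.0008],"spin":0}]' >/dev/null && python3 ck.py 2
```

```text
t: 33.75
tool_pos: [0.4374, 0.0627, 0.1552]
orientation: [-1.435, -2.787, 0.003]
force: [1.2, -0.0, -0.8]
opening: 0.015
0.1552 -0.83
0.1543 -1.02
```

```bash
python3 -m pendant '[{"delta_pos":[0.001,0,0.0005],"spin":0},{"delta_pos":[0.002,0,0.0005],"spin":0},{"delta_pos":[0.003,0,0.0005],"spin":0},{"delta_pos":[0.004,0,0.0005],"spin":0},{"delta_pos":[0.005,0,0.0005],"spin":0},{"delta_pos":[0.006,0,0.0005],"spin":0},{"delta_pos":[0.0065,0,0.0005],"spin":0},{"delta_pos":[0.0065,0,0.0005],"spin":0}]'
python3 - <<'E'
from rel import *
s=st(); c=snap('wrist','wrist21.png'); s=st()
cv2.imwrite('pics/w21c.png',cv2.resize(c['color'][160:240,270:370],None,fx=7,fy=7,interpolation=cv2.INTER_CUBIC))
E
```

```text
t: 34.75
tool_pos: [0.4336, 0.068, 0.1539]
orientation: [-1.435, -2.787, 0.003]
force: [0.5, 0.0, -0.6]
opening: 0.0151
t 34.75 p [0.4336 0.068  0.1539] F [ 0.54  0.03 -0.55] op 0.015070107358642249 q [ 0.037 -0.275  1.992  0.002  1.43  -0.583]
[[-0.581, 0.8139, -0.0067], [0.8139, 0.5811, 0.0014], [0.0051, -0.0046, -1.0]]
t 34.8 p [0.4336 0.068  0.1539] F [-0.49  0.5   0.65] op 0.01492620362548804 q [ 0.037 -0.274  1.992  0.002  1.43  -0.583]
[[-0.581, 0.8138, -0.0067], [0.8139, 0.5811, 0.0014], [0.005, -0.0046, -1.0]]
```

View pics/w21c.png

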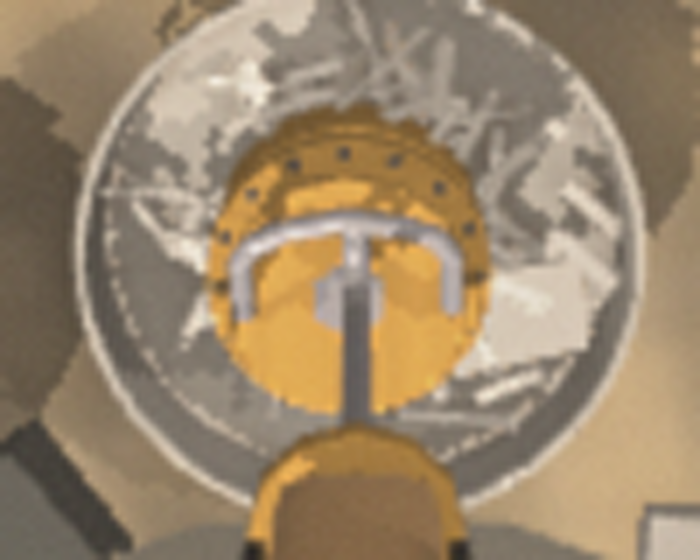

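```bash
python3 -m pendant '[{"delta_pos":[-0.001,0,0.0003],"spin":0},{"delta_pos":[-0.002,0,0.0003],"spin":0},{"delta_pos":[-0.003,0,0.0003],"spin":0},{"delta_pos":[-0.004,0,0.0003],"spin":0},{"delta_pos":[-0.005,0,0.0003],"spin":0},{"delta_pos":[-0.006,0,0.0003],"spin":0},{"delta_pos":[-0.007,0,0.0003],"spin":0},{"delta_pos":[-0.008,0,0.0003],"spin":0},{"delta_pos":[-0.0085,0,0.0003],"spin":0},{"delta_pos":[-0.0085,0,0.0003],"spin":0}]'
python3 - <<'E'
from rel import *
s=st(); c=snap('wrist','wrist22.png'); s=st()
cv2.imwrite('pics/w22c.png',cv2.resize(c['color'][160:240,270:370],None,fx=7,fy=7,interpolation=cv2.INTER_CUBIC))
E
```

```text
t: 35.8
tool_pos: [0.4386, 0.0611, 0.1535]
orientation: [-1.435, -2.787, 0.003]
force: [0.3, 1.0, -0.2]
opening: 0.015
t 35.8 p [0.4386 0.0611 0.1535] F [ 0.3   1.04 -0.24] op 0.015033805614164989 q [ 0.021 -0.262  1.983  0.002  1.427 -0.599]
[[-0.5809, 0.8139, -0.0068], [0.8139, 0.581, 0.0014], [0.0051, -0.0047, -1.0]]
t 35.85 p [0.4385 0.0611 0.1535] F [-0.9  -0.36 -0.26] op 0.014895089676699494 q [ 0.021 -0.262  1.983  0.002  1.427 -0.599]
[[-0.581, 0.8139, -0.0068], [0.8139, 0.581, 0.0014], [0.0051, -0.0047, -1.0]]
```

View pics/w22c.png

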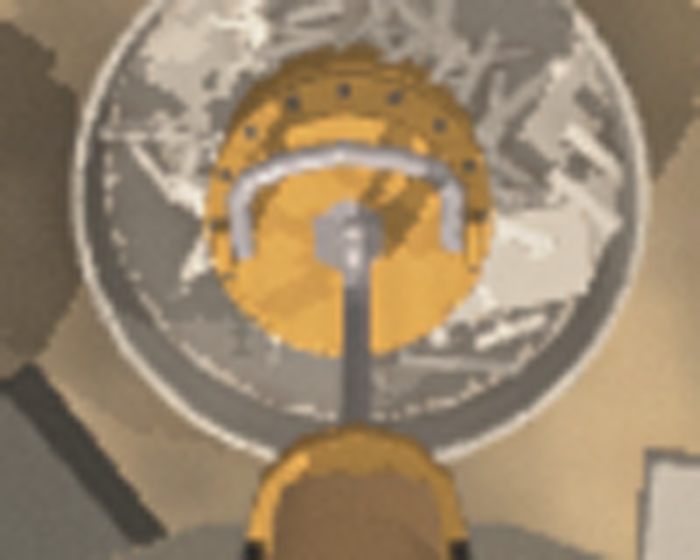

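```bash
python3 -m pendant '[{"delta_pos":[0,0,-0.003],"spin":0},{"delta_pos":[0,0,-0.008],"spin":0},{"delta_pos":[0,0,-0.014],"spin":0},{"delta_pos":[0,0,-0.022],"spin":0},{"delta_pos":[0,0,-0.035],"spin":0},{"delta_pos":[0,0,-0.055],"spin":0},{"delta_pos":[0,0,-0.08],"spin":0},{"delta_pos":[0,0,-0.11],"spin":0},{"delta_pos":[0,0,-0.13],"spin":0},{"delta_pos":[0,0,-0.13],"spin":0}]'
python3 - <<'E'
from rel import *
s=st(); c=snap('wrist','wrist23.png'); s=st()
R=Ro.from_rotvec(s['orientation']).as_matrix()
print(R.T@(np.array([.54,.2625,.28])-s['tool_pos']))
E
```

```text
t: 36.85
tool_pos: [0.4412, 0.0609, 0.288]
orientation: [-1.438, -2.793, -0.002]
force: [-0.2, -0.6, 0.5]
opening: 0.0152
t 36.85 p [0.4412 0.0609 0.288 ] F [-0.19 -0.65  0.51] op 0.015215253495943522 q [ 0.021 -0.315  1.782  0.002  1.675 -0.599]
[[-0.581, 0.8139, 0.0001], [0.8139, 0.581, 0.0016], [0.0012, 0.001, -1.0]]
t 36.9 p [0.4404 0.0609 0.2857] F [ 0.69  0.01 -1.29] op 0.015056035021946747 q [ 0.021 -0.314  1.785  0.002  1.674 -0.599]
[[-0.581, 0.8139, -0.0027], [0.8139, 0.581, 0.0015], [0.0028, -0.0014, -1.0]]
[0.10622167 0.1981548  0.00575725]
```

View pics/wrist23.png

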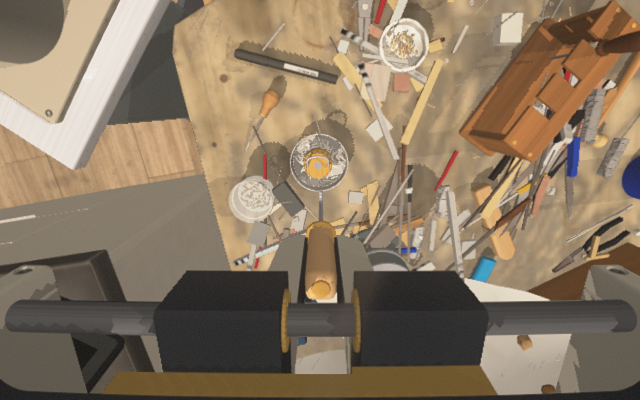

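```bash
python3 -m pendant '[{"delta_pos":[0.006,0.011,0],"spin":0.1},{"delta_pos":[0.018,0.033,0],"spin":0.24},{"delta_pos":[0.034,0.063,0],"spin":0.38},{"delta_pos":[0.05,0.093,0],"spin":0.52},{"delta_pos":[0.066,0.123,0],"spin":0.66},{"delta_pos":[0.08,0.15,0],"spin":0.8},{"delta_pos":[0.093,0.173,0],"spin":0.94},{"delta_pos":[0.102,0.19,0],"spin":1.08},{"delta_pos":[0.106,0.198,0],"spin":1.22},{"delta_pos":[0.106,0.198,0],"spin":1.34}]'
python3 -m pendant '[{"delta_pos":[0,0,0],"spin":0.14},{"delta_pos":[0,0,0],"spin":0.28},{"delta_pos":[0,0,0],"spin":0.42},{"delta_pos":[0,0,0],"spin":0.56},{"delta_pos":[0,0,0],"spin":0.7},{"delta_pos":[0,0,0],"spin":0.84},{"delta_pos":[0,0,0],"spin":0.98},{"delta_pos":[0,0,0],"spin":1.12},{"delta_pos":[0,0,0],"spin":1.26},{"delta_pos":[0,0,0],"spin":1.33}]'
python3 - <<'E'
from rel import *
s=st(); c=snap('wrist','wrist24.png'); s=st()
np.savez('w24.npz',**{k:np.array(v) for k,v in c.items()})
R=Ro.from_rotvec(s['orientation']).as_matrix()
print(R.T@(np.array([.5405,.2627,.147])-s['tool_pos']),np.arctan2(R[1,0],R[0,0]))
for n in ['rack_notch','pick_rack']:
    k=robot.mark_of('wrist',n)[:1]
    if k: print(n,k[0]['score'],w(c,k[0]['location']))
E
```

```text
t: 37.9
tool_pos: [0.5395, 0.2632, 0.2834]
orientation: [-2.862, -1.289, 0.008]
force: [0.5, 0.1, 0.1]
opening: 0.0151
t: 38.9
tool_pos: [0.5387, 0.2629, 0.2815]
orientation: [3.046, -0.76, -0.013]
force: [0.1, 0.1, -0.9]
opening: 0.0147
t 38.9 p [0.5387 0.2629 0.2815] F [ 0.09  0.06 -0.95] op 0.014687929956676223 q [0.367 0.12  1.386 0.003 1.644 2.427]
[[0.8828, -0.4698, -0.0085], [-0.4698, -0.8828, -0.0004], [-0.0073, 0.0044, -1.0]]
t 38.95 p [0.5388 0.2629 0.2815] F [ 0.55 -0.84 -0.65] op 0.014686081801194293 q [0.367 0.12  1.386 0.003 1.644 2.429]
[[0.8817, -0.4718, -0.0084], [-0.4718, -0.8817, -0.0004], [-0.0072, 0.0043, -1.0]]
[ 0.00261927 -0.0012056   0.13450868] -0.4913326631316889
rack_notch 0.8 [0.60317942 0.25936602 0.11063573]
pick_rack 0.6 [ 0.59877873  0.2955261  -0.00255399]
```

View pics/wrist24.png

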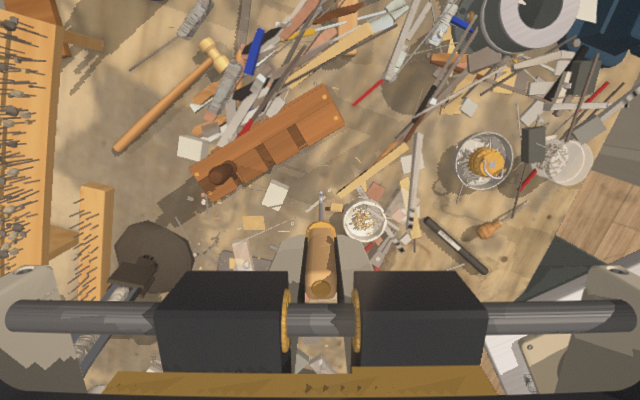

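```bash
python3 -m pendant '[{"delta_pos":[0.001,0,0.01],"spin":0},{"delta_pos":[0.002,-0.001,0.03],"spin":0},{"delta_pos":[0.0026,-0.0012,0.055],"spin":0},{"delta_pos":[0.0026,-0.0012,0.08],"spin":0},{"delta_pos":[0.0026,-0.0012,0.105],"spin":0},{"delta_pos":[0.0026,-0.0012,0.122],"spin":0},{"delta_pos":[0.0026,-0.0012,0.132],"spin":0},{"delta_pos":[0.0026,-0.0012,0.1345],"spin":0},{"delta_pos":[0.0026,-0.0012,0.1345],"spin":0},{"delta_pos":[0.0026,-0.0012,0.1345],"spin":0}]'
python3 - <<'E'
from rel import *
s=st(); c=snap('wrist','wrist25.png'); s=st()
np.savez('w25.npz',**{k:np.array(v) for k,v in c.items()})
R=Ro.from_rotvec(s['orientation']).as_matrix()
print(R.T@(np.array([.6019,.2642,.1465])-s['tool_pos']))
cv2.imwrite('pics/w25c.png',cv2.resize(c['color'][60:260,220:420],None,fx=3,fy=3,interpolation=cv2.INTER_CUBIC))
E
```

```text
t: 40.05
tool_pos: [0.5414, 0.2631, 0.1486]
orientation: [3.05, -0.749, -0.01]
force: [0.2, 0.5, -0.3]
opening: 0.0148
t 40.05 p [0.5414 0.2631 0.1486] F [ 0.24  0.52 -0.28] op 0.014796076322741575 q [0.366 0.183 1.56  0.003 1.405 2.417]
[[0.8863, -0.4631, -0.0062], [-0.4631, -0.8863, 0.0004], [-0.0057, 0.0025, -1.0]]
t 40.1 p [0.5415 0.2631 0.1487] F [0.28 0.08 0.54] op 0.014913935180880074 q [0.366 0.182 1.559 0.003 1.405 2.417]
[[0.8862, -0.4632, -0.0059], [-0.4632, -0.8863, 0.0005], [-0.0055, 0.0023, -1.0]]
[ 0.05305189 -0.0289449   0.00188799]
```

View pics/w25c.png

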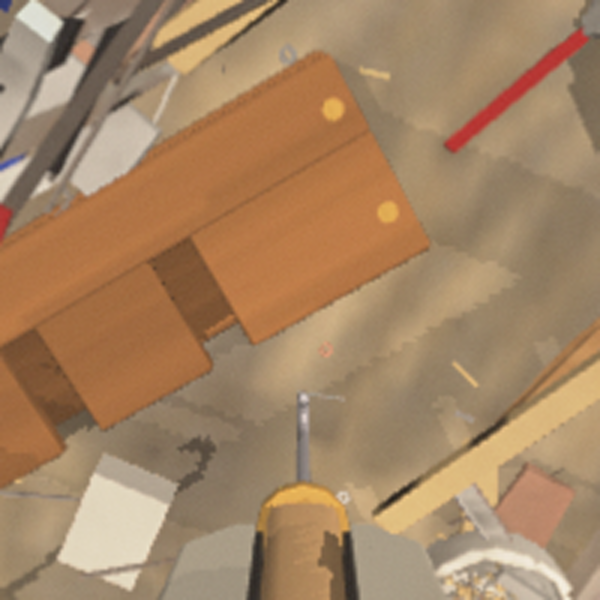

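Run:
```python
from rel import *
c=dict(np.load('w25.npz')); s=robot.read_state()
R=Ro.from_rotvec(s['orientation']).as_matrix()
f=lambda x,y:[220+x/3-.3,60+y/3-.3]
r=totool(c,s,[f(150,265),f(212,367),f(192,238),f(253,343)],zw=.105)
print(r); print((R@r.T).T+s['tool_pos'])
a=(r[0]+r[2])/2; b=(r[1]+r[3])/2; print('inner',a,'outer',b, 'widths',np.linalg.norm(r[0]-r[2]),np.linalg.norm(r[1]-r[3]),np.linalg.norm(a-b))
print('tip',totool(c,s,[f(303,400)],ztool=.105),'shank top',totool(c,s,[f(305,480)],ztool=.035))
# axis: 4mm outwards from inner end
d=(b-a)/np.linalg.norm(b-a); print('axis pt',a+.004*d, 'world',R@(a+.004*d)+s['tool_pos'],'dir',R@d)
```

```text
[[ 0.05193081 -0.03489217  0.04374355]
 [ 0.02898848 -0.02188115  0.04374355]
 [ 0.05777066 -0.02549682  0.04374355]
 [ 0.03449965 -0.01255245  0.04374355]]
[[0.60341434 0.27001223 0.10463785]
 [0.57705538 0.26910732 0.10479275]
 [0.60423826 0.25898057 0.10462717]
 [0.57761888 0.25828697 0.10478371]]
inner [ 0.05485074 -0.03019449  0.04374355] outer [ 0.03174406 -0.0172168   0.04374355] widths 0.011062392469587744 0.010835016721686387 0.026501680278804545
tip [[ 0.004685  -0.0013135  0.105    ]] shank top [[ 0.00510576 -0.00090653  0.035     ]]
axis pt [ 0.05136316 -0.02823572  0.04374355] world [0.59982819 0.26437576 0.10465602] dir [-0.99952786 -0.03015862  0.00587568]
```

```bash
python3 -m pendant '[{"delta_pos":[0.0007,0.0015,0.003],"spin":0},{"delta_pos":[0.0007,0.0015,0.003],"spin":0},{"delta_pos":[0.009,-0.0031,0.003],"spin":0},{"delta_pos":[0.018,-0.0082,0.003],"spin":0},{"delta_pos":[0.027,-0.0133,0.003],"spin":0},{"delta_pos":[0.036,-0.0183,0.003],"spin":0},{"delta_pos":[0.044,-0.0228,0.003],"spin":0},{"delta_pos":[0.05,-0.0262,0.003],"spin":0},{"delta_pos":[0.053,-0.0279,0.003],"spin":0},{"delta_pos":[0.053,-0.0279,0.003],"spin":0}]'
python3 - <<'E'
from rel import *
s=st(); c=snap('wrist','wrist26.png'); s=st()
cv2.imwrite('pics/w26c.png',cv2.resize(c['color'][100:300,220:420],None,fx=3,fy=3,interpolation=cv2.INTER_CUBIC))
E
```

```text
t: 41.1
tool_pos: [0.6017, 0.2632, 0.1452]
orientation: [3.05, -0.749, -0.01]
force: [-0.2, 1.0, -1.1]
opening: 0.0152
t 41.1 p [0.6017 0.2632 0.1452] F [-0.23  0.99 -1.12] op 0.015168164386119645 q [3.330e-01 3.290e-01 1.394e+00 2.000e-03 1.424e+00 2.385e+00]
[[0.8861, -0.4634, -0.0061], [-0.4634, -0.8861, 0.0005], [-0.0057, 0.0024, -1.0]]
t 41.15 p [0.6014 0.2633 0.1452] F [ 0.31 -0.54 -1.02] op 0.015044739653416777 q [0.333 0.328 1.395 0.003 1.424 2.385]
[[0.8862, -0.4633, -0.0063], [-0.4633, -0.8862, 0.0005], [-0.0058, 0.0025, -1.0]]
```

View pics/w26c.png

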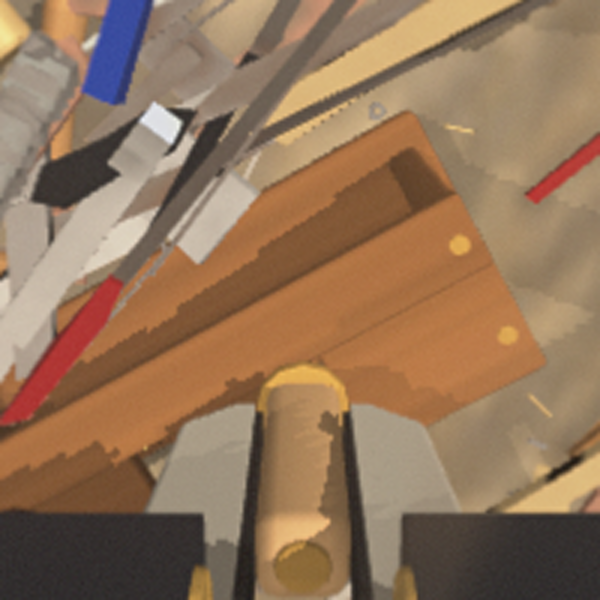

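```bash
python3 -m pendant '[{"delta_pos":[0,0,0.003],"spin":0},{"delta_pos":[0,0,0.006],"spin":0},{"delta_pos":[0,0,0.009],"spin":0},{"delta_pos":[0,0,0.0105],"spin":0},{"delta_pos":[0,0,0.0105],"spin":0}]' >/dev/null; python3 ck.py 2.2 && python3 -m pendant '[{"delta_pos":[0,0,0.0006],"spin":0},{"delta_pos":[0,0,0.0006],"spin":0}]' >/dev/null && python3 ck.py 2.2 && python3 -m pendant '[{"delta_pos":[0,0,0.0006],"spin":0},{"delta_pos":[0,0,0.0006],"spin":0}]' >/dev/null && python3 ck.py 2.2 && python3 -m pendant '[{"delta_pos":[0,0,0.0006],"spin":0},{"delta_pos":[0,0,0.0006],"spin":0}]' >/dev/null && python3 ck.py 2.2&& python3 -m pendant '[{"delta_pos":[0,0,0.0006],"spin":0},{"delta_pos":[0,0,0.0006],"spin":0}]' >/dev/null && python3 ck.py 2.2
```

```text
0.1342 -0.89
0.1336 -0.54
0.1335 2.27
```

```bash
python3 -m pendant '[{"delta_pos":[0,0,0],"spin":0},{"delta_pos":[0,0,0],"spin":0},{"delta_pos":[0,0,0],"spin":0},{"delta_pos":[0,0,0],"spin":0},{"delta_pos":[0,0,0],"spin":0},{"delta_pos":[0,0,0],"spin":0}]' 0.14 10
python3 - <<'E'
from rel import *
s=st(); c=snap('wrist','wrist27.png'); s=st()
cv2.imwrite('pics/w27c.png',cv2.resize(c['color'][150:350,220:420],None,fx=3,fy=3,interpolation=cv2.INTER_CUBIC))
E
```

```text
t: 42.65
tool_pos: [0.601, 0.2633, 0.1334]
orientation: [3.05, -0.749, -0.01]
force: [0.5, 0.0, -0.5]
opening: 0.0398
t 42.65 p [0.601  0.2633 0.1334] F [ 0.48  0.05 -0.49] op 0.039818552162769916 q [0.333 0.336 1.407 0.003 1.404 2.385]
[[0.8863, -0.4632, -0.0067], [-0.4632, -0.8863, 0.0003], [-0.0061, 0.0028, -1.0]]
t 42.7 p [0.601  0.2633 0.1334] F [-0.14 -0.12  0.28] op 0.04000367039330618 q [0.333 0.336 1.407 0.003 1.405 2.385]
[[0.8863, -0.4631, -0.0067], [-0.4632, -0.8863, 0.0003], [-0.0061, 0.0028, -1.0]]
```

View pics/w27c.png

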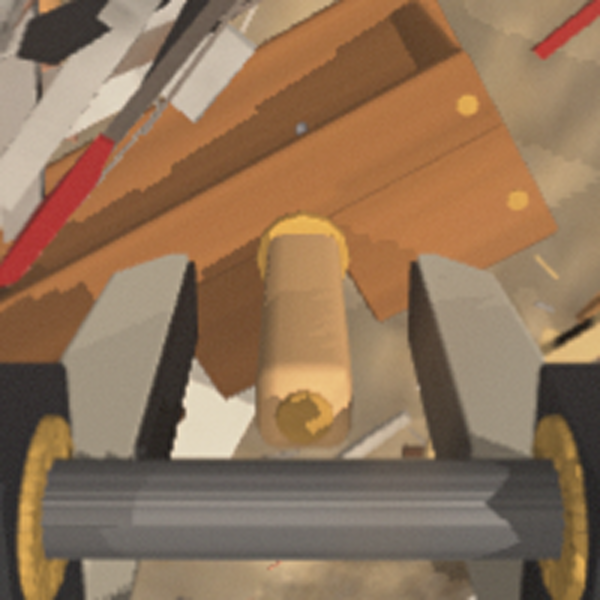

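Handle stands freely between the open fingers. Retreat straight up and view.

```bash
python3 -m pendant '[{"delta_pos":[0,0,-0.01],"spin":0},{"delta_pos":[0,0,-0.03],"spin":0},{"delta_pos":[0,0,-0.055],"spin":0},{"delta_pos":[0,0,-0.09],"spin":0},{"delta_pos":[0,0,-0.13],"spin":0},{"delta_pos":[-0.03,0.015,-0.15],"spin":0},{"delta_pos":[-0.06,0.03,-0.15],"spin":0},{"delta_pos":[-0.08,0.04,-0.15],"spin":0},{"delta_pos":[-0.08,0.04,-0.15],"spin":0}]'
python3 - <<'E'
from rel import *
s=st(); c=snap('wrist','wrist28.png')
sc=snap('scene','scene28.png'); tp=snap('top','top28.png')
for cam,cc,n in [('scene',sc,'filter_cup'),('scene',sc,'hook_handle'),('top',tp,'tin_floor'),('top',tp,'gold_dish'),('scene',sc,'clear_box'),('scene',sc,'gold_dish'),('scene',sc,'tin_floor'),('wrist',c,'hook_handle'),('wrist',c,'rack_notch')]:
    k=robot.mark_of(cam,n)[:1]
    if k: print(cam,n,round(k[0]['score'],2),w(cc,k[0]['location']).round(4))
im=sc['color'][120:350,220:450]; cv2.imwrite('pics/s28c.png',cv2.resize(im,None,fx=2.6,fy=2.6,interpolation=cv2.INTER_CUBIC))
E
```

```text
t: 43.6
tool_pos: [0.5108, 0.2654, 0.2859]
orientation: [-3.051, 0.747, 0.008]
force: [-0.4, -0.2, 0.2]
opening: 0.0403
t 43.6 p [0.5108 0.2654 0.2859] F [-0.43 -0.18  0.21] op 0.040288630165319264 q [0.388 0.05  1.452 0.003 1.644 2.439]
[[0.8869, -0.4619, -0.0052], [-0.4619, -0.8869, 0.0013], [-0.0052, 0.0012, -1.0]]
scene filter_cup 0.87 [0.4358 0.0639 0.0068]
scene hook_handle 0.57 [0.5988 0.2662 0.141 ]
top tin_floor 0.9 [0.4426 0.0643 0.0017]
top gold_dish 0.45 [0.4404 0.2439 0.0029]
scene clear_box 0.81 [ 3.928e-01 -2.990e-02 -1.000e-04]
scene gold_dish 0.62 [4.404e-01 2.469e-01 1.000e-04]
scene tin_floor 0.91 [0.4371 0.0632 0.0051]
wrist hook_handle 0.56 [0.603  0.2682 0.1437]
wrist rack_notch 0.95 [0.6009 0.2607 0.1073]
```

View pics/s28c.png

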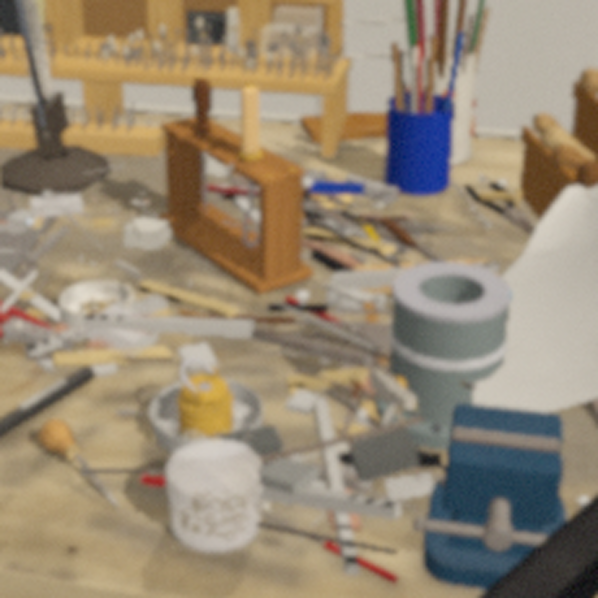

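View pics/wrist28.png

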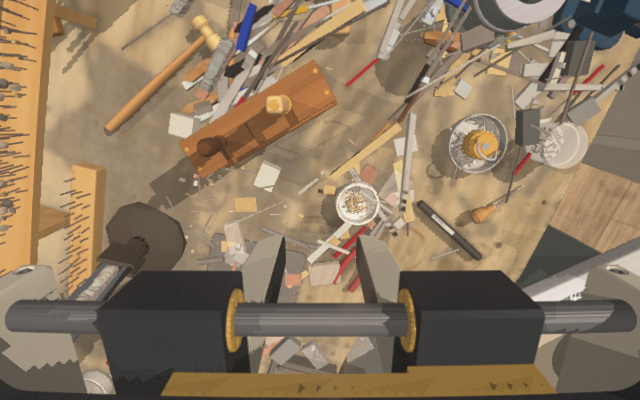

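The cup stands upright in the tin with its bail folded to one side. The hook hangs upright in its own notch, and the other things on the bench are where they were. Handing in.

```bash
python3 -c "
from plant import robot
print(robot.close_job())"
```

```text
the job is handed in; nothing more can be done
None
```

I drew the filings cup out of the trap with the pull hook, stood it upright in the tin of scrap off the hook, and hung the hook back in its own notch. I handed the job in at about 44 s of the 72 s allowed.

- **Catching the bail:** The wrist picture showed it folded at about 126° in world yaw. I felt the head at two spots with light contact (about 2 and 5 N), then slid the hook under the bail and stood it up.
- **Drawing the cup:** The highest pull I read was 13 N, and it stayed near 12 N until the plungers let go. I read the force only at the end of each move, so a short peak between readings would not show. Early in the pull the arm gave about 2 mm towards the robot under load. I corrected that inside the 3 mm clearance and saw no side force.
- **Last checks:**
  - The scene camera put the cup at (0.436, 0.064) and the tin at (0.437, 0.063). The cup looks upright, with the bail folded and no hook on it.
  - The hook stands in its notch with the ferrule on the plate, at the height it was gripped at.
  - The dish, clear box and tin read within a few mm of where they started.
- **Disagreements:** The wrist camera read about 2 mm off sideways. It put the hook handle at (0.603, 0.268), while the scene camera put it at (0.599, 0.266). Both are within the stated accuracy.

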